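# Put the calliper away in the roll-top tool case

### The arm

A 6-joint arm with a two-finger parallel gripper is mounted at the origin on a cart in front of the work surface, level with it; the furniture and walls round the work are solid. World frame = base frame: x ahead of the robot, y to its left, z up, the work surface at z = 0. Lengths are in m, angles in degrees, forces in N, time in s.
With the tool pointing down it reaches from about 0.2 to 0.875 m from the base axis. Payload 3.4 kg.
Tool frame: the origin (TCP) lies at the very end of the fingers, on their centre line; the grasp point (between the pads) lies 19 mm behind it; z points along the fingers, y is the line along which they close (so a half turn about z gives the same grasp; the last joint's range is limited). The gripper opens to 94 mm and grips with 3 to 60 N. Pads are 16 mm wide; open, the fingers measure 119 mm over their backs; the gripper's body (75 mm by 177 mm) begins 78 mm behind the grasp point.
Start: joints at [-77.12, 15.808, 86.224, -0, 77.962, -6.933], TCP at [0.195, -0.541, 0.205] pointing down, gripper open.
Joint ranges: [-165.64, 165.64], [-43.16, 119.46], [12.63, 154.43], [-67.54, 247.53], [6.08, 155.33], [-154.97, 154.97]. Speed limits (degrees/s): [147.25, 147.25, 180, 180, 180, 180].

### API

Orientations are given as a 3x3 rotation matrix whose columns are the frame's x, y, z axes.
In Python, from plant import * gives the robot as it stands.
- The arm moves only by the tool send_rows, never from a script. Its argument "commands" is a list of rows, each an object with "dp": the shift along the world's x, y, z in m, a list of three; "yaw": the turn about the world's z in rad; "fingers": the finger opening in m, from 0 to 0.094. In form: [{"dp": [tx, ty, tz], "yaw": yaw, "fingers": fingers}, ...]. A call has exactly 5 rows; each row shifts and turns the commanded pose from where the row before left it; what a row does not reach is not made up. A row lasts 1/8 s, in which the tool goes at most 62.5 mm and 10.7 degrees, less where a joint would pass 70% of its speed; a pose out of reach is approached as far as the arm can. A call with a gripper value outside its range is refused whole. The fingers move at their own pace and stop on an object; "squeeze" is the grip in N (left out, the last holds). Time passes only in rows, so rows that do not move let the fingers close, or fill a call up. It gives the time, the measured TCP pose, the force, the opening and the grip force at its end, in the units of the state.
- get_state(): the state, without advancing time (a new reading comes with each control period).
- read_camera(name): name is "side" or "top" or "wrist"; returns (picture, depth): 384x512x3 uint8, red, green, blue; 384x512 float32, m along the optical axis (not along the pixel's ray), 0 where there is no reading.
- camera_info(name): a dict with "mtx" (3x3 intrinsics, pixels), "dist" ([k1, k2, p1, p2, k3] as OpenCV has them; the pictures are not rectified), "position" and "attitude" of the camera in the world. Camera axes: x right, y up, looking along -z (the intrinsics and any distortion apply to the point x, -y, -z); pixel columns grow to the right and rows downward; lengths in m; the calibration is good to about 2 mm. A picture is of the moment at which its call begins: read the wrist's pose just before it. camera_info takes no time and is no camera call; for the wrist camera it gives the pose at the moment of the call.
- finish_job(): hands the job in; it is judged then, once.
The state is a dict: "time_s": time; "joints": joint angles; "dq": joint speeds; "tau": joint torques, N m; "tool_pos": TCP position; "orientation": TCP orientation; "force": force on the tool from outside, world axes, zero at the start; "wrist_torque": the same for the moment, N m; "width": opening from 0.0 (shut) to 1.0 (fully open); "finger_force": force on a finger pad.
Only numpy, scipy, OpenCV 4.12 (cv2) and the standard library are available. Lean on these libraries where they do the work, as an engineer would, in place of code of your own. Each camera call takes 0.05 s, during which the arm holds its last target. There are 200 camera calls.

### The job

Roll the slatted cover of the grey tool case up until it is open as far as it goes, then lay the steel vernier calliper into its cut-out in the loose foam insert (feel for it) and press it down past the rubber nibs until it lies flat and level in its pocket, and finally roll the cover fully shut. Do not slam the cover, and leave everything else on the table where it is.

Things in the scene. Friction and masses are not known exactly. Their poses are not given: they have to be found in the camera images.
- case: Grey roll-top tool case fixed to the table, 320 deep (x) x 300 wide (y) x 210 high. Origin: centre of underside. x points from its open front (facing the robot) to its back, z up. Half-round cheeks 15 thick, inner faces at y = +-135, tops 210 high at mid-depth; front sill 62 high, x -159 to -147. Rear upper quarter (x > 60) is a fixed hood of outer radius 161 about the axis.
- case_axis (a point): Middle of the level axis, along the case's y, of the circular track that the cover rolls on; 50 above the case's origin, axes as the case. With the cover open, all in front of x = 0 is open to the sky.
- cover (a joint): Roll of the slatted aluminium cover (curved shell, outer radius 148.5 about case_axis), rad: 0 fully shut (front edge down at the sill, a stop), 1.5 fully open (rolled up and back under the hood, a stop). It stays where it is left; moving it takes 2 to 6 N at the handle.
- cover_handle (a point): Middle of the cover's black bar handle: level round bar 10 thick, 110 long along the case's y, on posts at its ends; bar centre 36 clear of the cover's outer face. At joint value q it lies at x = -185*cos(0.314+q), y = 0, z = 185*sin(0.314+q) from case_axis. Its frame turns with the cover (y along the bar).
- calliper_grip (a point): Point to grasp, mid-beam, on a steel vernier calliper 223x70x10 lying flat, 5 above its underside. y along the beam to the jaws, x across, z up. Beam 14 wide, 4 thick (z +-2), from y = -115 to the slider (26 wide, z +-5, y 19 to 65); head and jaws (x -46 to 24) end at y = 97. Centre of mass near y = 27; 0.10 to 0.20 kg. The slider stands on the table, the beam 3 clear.
- pocket (a point): Where calliper_grip lies, same axes, when the calliper is home and the loose foam insert lies mid-way; axes as the case. The insert has 5 mm play in y: the true pocket is up to 5 to either side of here in y (not in x). Calliper's outline cut in black foam, 1.5 clearance all round, one way round fits. Foam top 6 above here, blue floor 5 below (2.2 below under the beam).
- nibs (a point): Midway between two sprung rubber nibs (radius 5, low friction) in the insert, 31 from pocket to y-, centres 3 above it; both reach 1.8 over the beam's edges. The calliper lies on them until pressed past them with some 5 to 15 N near pocket. A finger notch 80 (x) by 44 (y), 7 deeper than the floor, is centred on pocket; both shift in y with the insert.
- calliper: The same calliper. Origin: on its underside, at x = -11, y = -15, z = -5 from calliper_grip, same axes.
- bus_tester: black handheld meter, 142x65x30; stays where it is. Origin: centre of its underside.
- tape: yellow tape roll, diameter 99, 45 high; stays where it is. Origin: centre of its underside.
- label_roll: white label roll, diameter 73, 42 high; stays where it is. Origin: centre of its underside.
- circuit_board: green circuit board, 75x105x22; stays where it is. Origin: centre of its underside.

How it is judged (in metres and radians):
On the way, in this order (a step that is already met when the one before it is completed fails the run):
1. the cover is rolled open (within 0.15 rad of its stop) (value of joint cover above 1.35 rad), for 0.2 s.
2. the calliper lies fully home in its foam pocket, let go (x of calliper_grip in the frame of pocket between -0.004 and 0.004 m and y of calliper_grip in the frame of pocket between -0.008 and 0.008 m and z of calliper_grip in the frame of pocket between -0.004 and 0.0025 m and angle between calliper_grip's own z axis and vertical below 0.05 rad and angle between the y axis of calliper_grip and the y axis of pocket, either way round below 0.05 rad and contact force between the fingers and calliper below 0.1 N), for 0.2 s.
At the end, for the whole second after the job is handed in: The cover is shut (joint below 0.04 rad) and still; the calliper rests in its pocket, the right way round: within 4 mm of the pocket's point in x and 8 mm in y (the insert's play), not more than 2.5 mm above it, level within 0.05 rad and in line within 0.05 rad (all of step 2 and value of joint cover below 0.04 rad and velocity of joint cover between -0.05 and 0.05 rad/s and linear speed of calliper below 0.02 m/s); the robot touches nothing.
It fails at once if the cover is slammed (faster than 3 rad/s) (velocity of joint cover below -3 rad/s or velocity of joint cover above 3 rad/s).
It fails at once if another thing on the table is moved by more than 30 mm (distance of any of bus_tester, tape, label_roll, circuit_board from where it was at the start of the episode above 0.03 m).
It also fails if it takes over 72 s, if anything falls off the work surface, if the arm or the gripper's body presses on something with over 40 N, if the wrist force passes 120 N, or if a joint passes its speed limit or range.

## Working session

There is one attempt and no reset: what is moved stays moved. The work goes in short steps, Python scripts to look and compute and a tool call to move; the robot and the scene stay as the last step left them, time stands still between calls to the robot, and variables do not carry over. Pictures are saved under pics/ and viewed, at most 10 in all, crops included, and the job is handed in when it is done.

Besides the shell and the picture viewer there is one more tool, called after "Request:" by a JSON object that holds its "op" and its "data". send_rows: Moves the arm, as the interface text tells. Its arguments: {"type":"object","properties":{"commands":{"type":"array","items":{"type":"object","properties":{"dp":{"type":"array","items":{"type":"number"}},"yaw":{"type":"number"},"fingers":{"type":"number"}}}},"squeeze":{"type":"number"}},"required":["commands"]}

```bash
ls; mkdir -p pics; cat > h.py <<'E'
from plant import *
import numpy as np, cv2
def snap(n,f=None):
    ci=camera_info(n); im,d=read_camera(n)
    if f: cv2.imwrite('pics/'+f,im[:,:,::-1])
    return im,d,ci
def rays(ci,px):
    px=np.array(px,float).reshape(-1,1,2)
    u=cv2.undistortPoints(px,np.array(ci['mtx'],float),np.array(ci['dist'],float)).reshape(-1,2)
    c=np.c_[u[:,0],-u[:,1],-np.ones(len(u))]
    return c@np.array(ci['attitude'],float).reshape(3,3).T
def onplane(ci,px,z):
    r=rays(ci,px);p=np.array(ci['position']);return p+r*((z-p[2])/r[:,2])[:,None]
def bydepth(ci,px,d):
    r=rays(ci,px);px=np.array(px).reshape(-1,2).astype(int)
    return np.array(ci['position'])+r*d[px[:,1],px[:,0]][:,None]
E
python3 - <<'E'
from h import *
a,d,ci=snap('top','top1.png');print(ci)
a,d2,ci=snap('side','side1.png');print(ci)
np.savez('s1.npz',top=d,side=d2)
s=get_state();print(s)
E
```

```text
pics
{'mtx': array([[372.62094782,   0.        , 261.72274433],
       [  0.        , 372.62094782, 190.45397084],
       [  0.        ,   0.        ,   1.        ]]), 'dist': array([-0.11128013,  0.        ,  0.        ,  0.        ,  0.        ]), 'position': array([-0.30838642, -0.18281734,  1.08021967]), 'attitude': array([[ 0.16460405,  0.76100378, -0.62751793],
       [-0.98635915,  0.12768387, -0.10388676],
       [ 0.0010657 ,  0.63605823,  0.77164032]])}
{'mtx': array([[414.73981365,   0.        , 249.41955653],
       [  0.        , 414.73981365, 188.28796693],
       [  0.        ,   0.        ,   1.        ]]), 'dist': array([0.02625932, 0.        , 0.        , 0.        , 0.        ]), 'position': array([ 1.21556686, -0.34475375,  1.07690983]), 'attitude': array([[ 0.3331763 , -0.74024865,  0.58397388],
       [ 0.94272402,  0.25084665, -0.21988039],
       [ 0.01627827,  0.62378514,  0.78142634]])}
{'time_s': 0.1, 'joints': array([-7.71201490e+01,  1.58412921e+01,  8.62858111e+01,  6.89292744e-04,
        7.79616879e+01, -6.93263971e+00]), 'dq': array([-0.03710435,  0.03937956, -0.13167836, -0.07358694, -0.01986873,
       -0.05669288]), 'tau': array([ 1.36756818e-03, -4.05458379e+01, -2.37779617e+01,  7.01566483e-02,
        2.98222073e-02, -5.22074936e-05]), 'tool_pos': array([ 0.19478248, -0.54048066,  0.20473317]), 'orientation': array([[ 9.40807787e-01,  3.38940401e-01, -3.33968624e-04],
       [ 3.38940508e-01, -9.40806591e-01,  1.51332728e-03],
       [ 1.98727872e-04, -1.53694558e-03, -9.99998799e-01]]), 'force': array([ 0.25405888, -0.60604314, -0.2871553 ]), 'wrist_torque': array([ 0.03737765, -0.02895115, -0.00294566]), 'finger_force': 0.0, 'width': 1.0003865471885247}
```

View pics/top1.png

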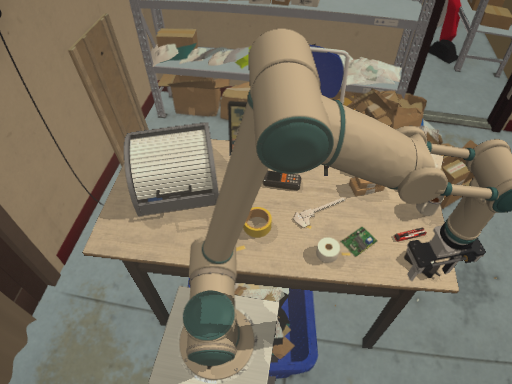

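View pics/side1.png

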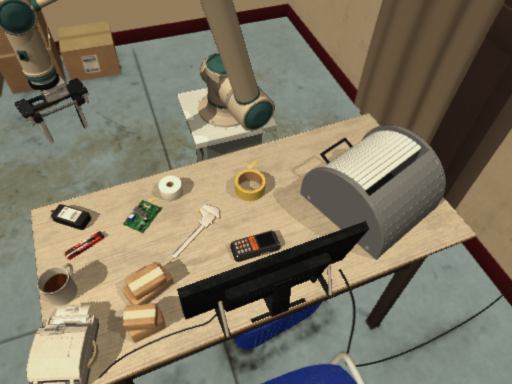

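The top view shows the case at about (170,165), the calliper at (320,212) with its jaws at (303,217), and the arm parked right. In the side view the handle is at (335,150), the calliper jaws at (210,213) and the beam tip at (174,257).

```bash
cat > m1.py <<'E'
from h import *
from scipy.optimize import least_squares
D=np.load('s1.npz')
def cloud(n,d):
    ci=camera_info(n);v,u=np.nonzero(d>0);P=bydepth(ci,np.c_[u,v],d);return np.c_[u,v],P
out={}
for n,f in(('top','top1.png'),('side','side1.png')):
    im=cv2.imread('pics/'+f)[:,:,::-1].astype(int);px,P=cloud(n,D[n]);c=im[px[:,1],px[:,0]]
    white=(c.min(1)>150)&(c.max(1)-c.min(1)<40)
    box=(130,120,215,210) if n=='top' else (330,125,430,195)
    m=white&(px[:,0]>box[0])&(px[:,0]<box[2])&(px[:,1]>box[1])&(px[:,1]<box[3])
    Q=P[m];print(n,'cover',len(Q),Q.min(0),Q.max(0))
    out[n]=Q
    box=(285,190,350,232) if n=='top' else (165,200,225,262)
    b=(px[:,0]>box[0])&(px[:,0]<box[2])&(px[:,1]>box[1])&(px[:,1]<box[3])
    thr=130
    w=b&(c.min(1)>thr)&(c.max(1)-c.min(1)<36)
    M=np.zeros(im.shape[:2],np.uint8);M[px[w,1],px[w,0]]=255
    k,l,st,_=cv2.connectedComponentsWithStats(M);i=1+np.argmax(st[1:,4]);
    v,u=np.nonzero(l==i);R=onplane(camera_info(n),np.c_[u,v],0.009)[:,:2]
    r=cv2.minAreaRect(R.astype(np.float32));bp=cv2.boxPoints(r)
    t=b&~w;print(n,'calliper',len(u),r,'\n',bp, 'table z',np.median(P[t,2]),'cal z',np.median(P[w,2]))
    # furthest pts
    mu=R.mean(0);ev=np.linalg.eigh(np.cov(R.T))[1][:,1];s=(R-mu)@ev;print('mean',mu,'dir',ev,'ext',R[s.argmin()],R[s.argmax()])
Q=np.vstack(list(out.values()))
def res(p,Q):
    n=np.array([np.cos(p[2]),np.sin(p[2])]);a=(Q[:,:2]-p[:2])@n
    return np.hypot(a,Q[:,2]-.05)-.1485
for nm,Q in list(out.items())+[('both',Q)]:
    # p: axis offset along n (keep y fixed by weak prior)
    y0=Q[:,1].mean()
    f=least_squares(lambda p:res([p[0],y0,p[1]],Q),[Q[:,0].mean(),0],loss='soft_l1',f_scale=.003)
    x0,th=f.x;n=np.array([np.cos(th),np.sin(th)]);t=np.array([-n[1],n[0]])
    s=(Q[:,:2]-[x0,y0])@t;lo,hi=np.percentile(s,[.5,99.5])
    print(nm,'yaw',np.degrees(th),'axis',x0,y0,'span',lo,hi,'centre',np.array([x0,y0])+t*(lo+hi)/2,'rms',np.sqrt(np.mean(f.fun**2)))
E
python3 m1.py
```

```text
top cover 2907 [0.4017809  0.14823089 0.0828531 ] [0.65549209 0.43000226 0.20266741]
top calliper 6 ((0.46605774760246277, -0.1873498558998108), (0.01330090593546629, 0.008049076423048973), 58.69860076904297) 
 [[ 0.45916384 -0.19094141]
 [ 0.46604133 -0.19512321]
 [ 0.47295165 -0.1837583 ]
 [ 0.46607417 -0.1795765 ]] table z -0.0010441987147955523 cal z 0.005497794251837496
mean [ 0.46714493 -0.18850525] dir [0.67724657 0.73575613] ext [ 0.46604129 -0.19512322] [ 0.47295165 -0.18375831]
side cover 2675 [0.44078273 0.16450525 0.14260902] [0.66027066 0.43686697 0.20238849]
side calliper 3 ((0.58263099193573, -0.33724620938301086), (0.004616789054125547, 0.0020547390449792147), 25.595069885253906) 
 [[ 0.5801053  -0.3373169 ]
 [ 0.58099294 -0.33917   ]
 [ 0.5851567  -0.33717552]
 [ 0.58426905 -0.3353224 ]] table z 0.00024356670078340414 cal z 0.008321145602116609
mean [ 0.58256705 -0.33689711] dir [-0.92169523 -0.38791482] ext [ 0.58426899 -0.33532241] [ 0.58010525 -0.3373169 ]
top yaw 20.56473574444424 axis 0.5859417152980732 0.2849681940880808 span -0.10623002217846728 0.14442387888982544 centre [0.57923362 0.30284819] rms 0.002506431245859454
side yaw 20.42157329111326 axis 0.5847227344778841 0.2943176328143863 span -0.11152472531561289 0.13882484686082724 centre [0.57995989 0.3071098 ] rms 0.001658168593712627
both yaw 20.553799990025603 axis 0.5849740818059379 0.28944862199794585 span -0.10937598862167368 0.14170018072748033 centre [0.57929978 0.30458189] rms 0.0021817234524442457
```

```bash
cat > m2.py <<'E'
from h import *
from m1 import cloud,D
th=np.radians(20.5);n=np.array([np.cos(th),np.sin(th)]);t=np.array([-n[1],n[0]]);C=np.array([0.585,0.2895])
print('-----')
for k,f in(('top','top1.png'),('side','side1.png')):
    im=cv2.imread('pics/'+f);hsv=cv2.cvtColor(im,cv2.COLOR_BGR2HSV);px,P=cloud(k,D[k])
    S=np.c_[(P[:,:2]-C)@n,(P[:,:2]-C)@t,P[:,2]]
    r=np.hypot(S[:,0],S[:,2]-.05)
    h=(r>.172)&(r<.2)&(abs(S[:,1])<.09)&(S[:,0]<-.05)&(S[:,2]>.06);print(k,'handle',h.sum(),S[h].min(0),S[h].max(0))
    c=(r>.1535)&(r<.166)&(S[:,2]>.08)&(S[:,0]<.05)&(abs(S[:,1])<.2);
    s=S[c,1];print('rim hist',np.histogram(s,np.arange(-.19,.2,.01))[0], np.percentile(s[s>.1],[3,97]),np.percentile(s[s<-.1],[3,97]))
    box=(285,190,352,232) if k=='top' else (165,198,226,264)
    sub=hsv[box[1]:box[3],box[0]:box[2]].astype(int);print('sat table',np.median(sub[:,:,1]),np.percentile(sub[:,:,1],[2,10,20,30]))
    M=np.zeros(im.shape[:2],np.uint8);M[box[1]:box[3],box[0]:box[2]]=(sub[:,:,1]<np.median(sub[:,:,1])*.6)*255
    kk,l,st,_=cv2.connectedComponentsWithStats(M);i=1+np.argmax(st[1:,4]);
    v,u=np.nonzero(l==i);R=onplane(camera_info(k),np.c_[u,v],0.007)[:,:2]
    print(k,len(u),cv2.minAreaRect(R.astype(np.float32)),cv2.boxPoints(cv2.minAreaRect(R.astype(np.float32))))
    mu=R.mean(0);ev=np.linalg.eigh(np.cov(R.T))[1][:,1];q=(R-mu)@ev;print('ext',R[q.argmin()],R[q.argmax()])
    x0,y0,x1,y1=box;o=im[y0-4:y1+4,x0-4:x1+4].copy();o2=o.copy();o2[M[y0-4:y1+4,x0-4:x1+4]>0]=(0,0,255)
    z=cv2.resize(np.hstack([o,o2]),None,fx=4,fy=4,interpolation=0);cv2.imwrite('pics/c_%s.png'%k,z)
a,b=[cv2.imread('pics/c_%s.png'%k) for k in('top','side')]
w=max(a.shape[1],b.shape[1]);p=lambda z:cv2.copyMakeBorder(z,0,0,0,w-z.shape[1],0);cv2.imwrite('pics/c.png',np.vstack([p(a),p(b)]))
E
python3 m2.py | sed '1,/-----/d'
```

```text
top handle 116 [-0.18377198 -0.04901825  0.10753968] [-0.16363129  0.06951008  0.12178493]
rim hist [  0   0   0   0   2 148 128   4   3   6   6   3   3   5  11   7   3   6
   5   2   3   2   9   5   8  11   4   1   5   9   5   5   9 105 186  13
   0   0] [0.11208374 0.16045844] [-0.13764982 -0.12306146]
sat table 77.0 [52. 59. 74. 75.]
top 6 ((0.46959710121154785, -0.18783432245254517), (0.012612036429345608, 0.008520467206835747), 39.86158752441406) [[ 0.4620261  -0.18860593]
 [ 0.4674872  -0.1951462 ]
 [ 0.4771681  -0.18706271]
 [ 0.47170702 -0.18052244]]
ext [ 0.46748717 -0.1951462 ] [ 0.47441043 -0.18376007]
side handle 103 [-0.17830062 -0.04923515  0.10847003] [-0.16013615  0.07114429  0.12252079]
rim hist [  0   0   0   0   0 206 117   3   1   0   0   0   0   0  11   2   0   0
   0   0   0   0   0   0   0  11   1   0   0   0   0   0   1 122 121  17
   0   0] [0.14461798 0.16102302] [-0.13813217 -0.1219189 ]
sat table 80.0 [48. 60. 78. 79.]
side 26 ((0.4503445625305176, -0.19885970652103424), (0.03275870159268379, 0.00976592767983675), 33.00800704956055) [[ 0.4339489  -0.20368764]
 [ 0.43926898 -0.21187729]
 [ 0.46674022 -0.19403177]
 [ 0.46142015 -0.18584213]]
ext [ 0.46355956 -0.1891355 ] [ 0.43936957 -0.21181195]
```

View pics/c.png

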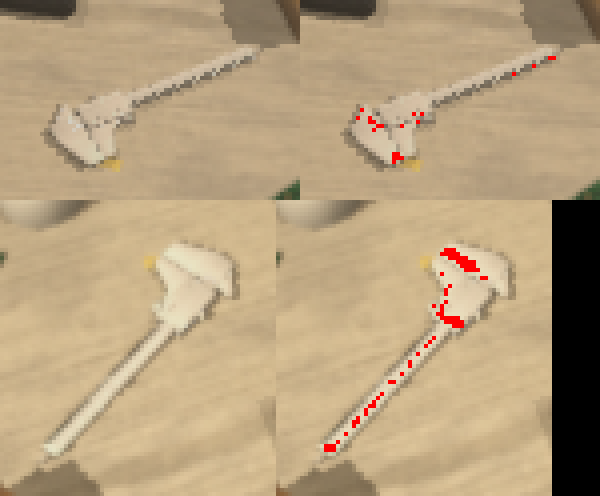

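The crop puts the calliper's beam tip at top (345,198) and side (173,256), and its slider start at side (202,225). The jaws point toward the robot. The case axis comes out near (0.581, 0.300) with yaw 20.5°, and the handle height matches a shut cover. I'll move above the handle.

Request:
{"op": "send_rows", "data": {"commands": [{"dp": [0.011, 0.039, 0.0023], "yaw": 0.079, "fingers": 0.094}, {"dp": [0.011, 0.039, 0.0023], "yaw": 0.079, "fingers": 0.094}, {"dp": [0.011, 0.039, 0.0023], "yaw": 0.079, "fingers": 0.094}, {"dp": [0.011, 0.039, 0.0023], "yaw": 0.079, "fingers": 0.094}, {"dp": [0.011, 0.039, 0.0023], "yaw": 0.079, "fingers": 0.094}]}}

```text
time_s: 0.72
tool_pos: [0.25, -0.3444, 0.2167]
orientation: [[0.736, 0.677, -0.0], [0.677, -0.736, 0.001], [0.0, -0.001, -1.0]]
force: [0.1, -0.0, 0.4]
width: 0.999
finger_force: 0.0
```

Request:
{"op": "send_rows", "data": {"commands": [{"dp": [0.011, 0.039, 0.0023], "yaw": 0.079, "fingers": 0.094}, {"dp": [0.011, 0.039, 0.0023], "yaw": 0.079, "fingers": 0.094}, {"dp": [0.011, 0.039, 0.0023], "yaw": 0.079, "fingers": 0.094}, {"dp": [0.011, 0.039, 0.0023], "yaw": 0.079, "fingers": 0.094}, {"dp": [0.011, 0.039, 0.0023], "yaw": 0.079, "fingers": 0.094}]}}

```text
time_s: 1.35
tool_pos: [0.3048, -0.1496, 0.2284]
orientation: [[0.42, 0.908, 0.0], [0.908, -0.42, 0.0], [0.0, -0.0, -1.0]]
force: [0.6, 0.5, 0.2]
width: 1.001
finger_force: 0.0
```

Request:
{"op": "send_rows", "data": {"commands": [{"dp": [0.011, 0.039, 0.0023], "yaw": 0.079, "fingers": 0.044}, {"dp": [0.011, 0.039, 0.0023], "yaw": 0.079, "fingers": 0.044}, {"dp": [0.011, 0.039, 0.0023], "yaw": 0.079, "fingers": 0.044}, {"dp": [0.011, 0.039, 0.0023], "yaw": 0.079, "fingers": 0.044}, {"dp": [0.011, 0.039, 0.0023], "yaw": 0.079, "fingers": 0.044}]}}

```text
time_s: 1.98
tool_pos: [0.3598, 0.0454, 0.2399]
orientation: [[0.037, 0.999, -0.0], [0.999, -0.037, -0.0], [-0.0, -0.0, -1.0]]
force: [0.7, 0.1, 0.2]
width: 0.503
finger_force: 0.0
```

Request:
{"op": "send_rows", "data": {"commands": [{"dp": [0.011, 0.039, 0.0023], "yaw": 0.079, "fingers": 0.044}, {"dp": [0.011, 0.039, 0.0023], "yaw": 0.079, "fingers": 0.044}, {"dp": [0.011, 0.039, 0.0023], "yaw": 0.079, "fingers": 0.044}, {"dp": [0.011, 0.039, 0.0023], "yaw": 0.079, "fingers": 0.044}, {"dp": [0.0, 0.0, 0.0], "yaw": 0.079, "fingers": 0.044}]}}

```text
time_s: 2.6
tool_pos: [0.4043, 0.2024, 0.2487]
orientation: [[-0.353, 0.936, -0.0], [0.936, 0.353, 0.001], [0.001, -0.0, -1.0]]
force: [0.5, 0.2, -0.8]
width: 0.471
finger_force: 0.0
```

```bash
python3 - <<'E'
from h import *
t,s=camera_info('top'),camera_info('side')
print(onplane(t,[[344.8,198.5],[314.8,211]],.006)[:,:2],onplane(s,[[172.8,256],[202.3,225.3]],.006)[:,:2])
st=get_state();o=st['orientation'];print(st['tool_pos'],np.degrees(np.arctan2(o[1,1],o[0,1])),st['joints'],st['time_s'])
im,d,ci=snap('wrist','w1.png');print(ci['position'])
px=np.argwhere(d>0)[:,::-1];P=bydepth(ci,px,d)
th=np.radians(20.5);n=np.array([np.cos(th),np.sin(th)]);tt=np.array([-n[1],n[0]])
S=np.c_[(P[:,:2]-[.5811,.2998])@n,(P[:,:2]-[.5811,.2998])@tt,P[:,2]-.05];r=np.hypot(S[:,0],S[:,2])
dark=im[px[:,1],px[:,0]].max(1)<90
h=(abs(r-.187)<.02)&(abs(S[:,1])<.08)&(S[:,0]<-.1)&dark;print(h.sum())
if h.sum():
  print(S[h].min(0),S[h].max(0));Q=P[h,:2];m=Q.mean(0);ev=np.linalg.eigh(np.cov(Q.T))[1][:,1];print(m,np.degrees(np.arctan2(ev[1],ev[0]))%180)
E
```

```text
[[ 0.57797932 -0.34704941]
 [ 0.50256025 -0.24146507]] [[ 0.58136185 -0.33858059]
 [ 0.50608628 -0.22927709]]
[0.40430955 0.20236393 0.2486995 ] 20.687647213174383 [ 1.77184951e+01  3.69109076e+00  9.53975229e+01  4.70702425e-02
  8.09249793e+01 -2.97657729e+00] 2.6
[0.37620158 0.27815036 0.42752202]
955
[-0.17927977 -0.05802619 -0.04997555] [-0.1559932   0.06584913  0.06881617]
[0.41750675 0.24534455] 110.1863807825449
```

View pics/w1.png

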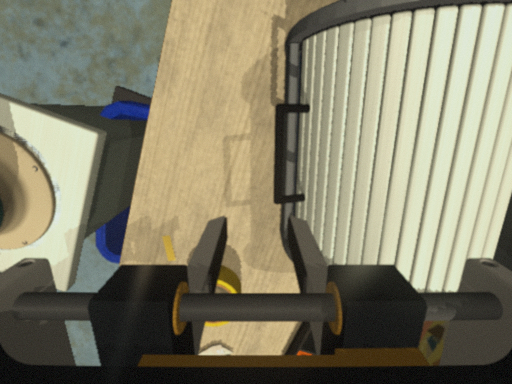

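The wrist view shows the bar handle as a vertical black bar at column 280, rows 107–198.

```bash
python3 - <<'E'
from h import *
ci=camera_info('wrist');im=cv2.imread('pics/w1.png')
m=(im.max(2)[100:206,270:291]<45);print([ (r+100, (np.nonzero(m[r])[0]+270).min() if m[r].any() else 0,(np.nonzero(m[r])[0]+270).max() if m[r].any() else 0) for r in range(0,106,8)])
P=onplane(ci,[[281,107],[281,152],[281,198]],.1072);print(P,get_state()['tool_pos'])
v=P[0]-P[2];print(np.linalg.norm(v),np.degrees(np.arctan2(v[1],v[0])))
E
```

```text
[(100, np.int64(286), np.int64(286)), (108, np.int64(276), np.int64(290)), (116, np.int64(276), np.int64(286)), (124, np.int64(276), np.int64(285)), (132, np.int64(276), np.int64(285)), (140, np.int64(276), np.int64(285)), (148, np.int64(276), np.int64(284)), (156, np.int64(275), np.int64(283)), (164, np.int64(275), np.int64(283)), (172, np.int64(275), np.int64(282)), (180, np.int64(275), np.int64(282)), (188, np.int64(275), np.int64(283)), (196, np.int64(275), np.int64(290)), (204, 0, 0)]
[[0.39949213 0.29144862 0.1072    ]
 [0.41905208 0.24342164 0.1072    ]
 [0.44102599 0.18954403 0.1072    ]] [0.40376949 0.20123105 0.24860468]
0.11004365930236211 112.17462714772091
```

Request:
{"op": "send_rows", "data": {"commands": [{"dp": [0.007, 0.02, 0], "yaw": 0, "fingers": 0.03}, {"dp": [0.007, 0.021, 0], "yaw": 0, "fingers": 0.03}, {"dp": [0, 0, -0.03], "yaw": 0, "fingers": 0.03}, {"dp": [0, 0, -0.03], "yaw": 0, "fingers": 0.03}, {"dp": [0, 0, 0], "yaw": 0, "fingers": 0.03}], "squeeze": 25}}

```text
time_s: 3.28
tool_pos: [0.4166, 0.2412, 0.1872]
orientation: [[-0.347, 0.938, -0.005], [0.938, 0.347, -0.002], [0.0, -0.005, -1.0]]
force: [0.1, 0.2, 0.2]
width: 0.317
finger_force: 0.0
```

Request:
{"op": "send_rows", "data": {"commands": [{"dp": [0, 0, -0.03], "yaw": 0, "fingers": 0.03}, {"dp": [0, 0, -0.025], "yaw": 0, "fingers": 0.03}, {"dp": [0, 0, -0.02], "yaw": 0, "fingers": 0.03}, {"dp": [0, 0, -0.02], "yaw": 0, "fingers": 0.03}, {"dp": [0, 0, 0], "yaw": 0, "fingers": 0.03}]}}

```text
time_s: 3.9
tool_pos: [0.4181, 0.2413, 0.0942]
orientation: [[-0.347, 0.938, -0.001], [0.938, 0.347, -0.0], [0.0, -0.001, -1.0]]
force: [0.1, -0.5, -0.2]
width: 0.319
finger_force: 0.0
```

Request:
{"op": "send_rows", "data": {"commands": [{"dp": [0, 0, 0], "yaw": 0, "fingers": 0.0}, {"dp": [0, 0, 0], "yaw": 0, "fingers": 0.0}, {"dp": [0, 0, 0], "yaw": 0, "fingers": 0.0}, {"dp": [0, 0, 0], "yaw": 0, "fingers": 0.0}, {"dp": [0, 0, 0], "yaw": 0, "fingers": 0.0}]}}

```text
time_s: 4.53
tool_pos: [0.4161, 0.2405, 0.0942]
orientation: [[-0.348, 0.938, -0.003], [0.938, 0.348, -0.001], [0.0, -0.003, -1.0]]
force: [-4.2, -1.6, 3.1]
width: 0.096
finger_force: 25.0
```

```bash
python3 - <<'E'
from h import *
th=np.radians(20.7);a=np.linspace(.314,1.814,16)
x=-.185*np.cos(a);z=.185*np.sin(a)
for i in range(15):
  dx=x[i+1]-x[i];print(i,*np.round([dx*np.cos(th),dx*np.sin(th),z[i+1]-z[i]],4))
print(get_state())
E
```

```text
0 0.0062 0.0023 0.0173
1 0.0077 0.0029 0.0165
2 0.0092 0.0035 0.0156
3 0.0107 0.004 0.0146
4 0.012 0.0045 0.0134
5 0.0132 0.005 0.012
6 0.0142 0.0054 0.0105
7 0.0151 0.0057 0.009
8 0.0159 0.006 0.0073
9 0.0165 0.0062 0.0056
10 0.0169 0.0064 0.0038
11 0.0172 0.0065 0.002
12 0.0173 0.0065 0.0001
13 0.0172 0.0065 -0.0017
14 0.017 0.0064 -0.0036
{'time_s': 4.525, 'joints': array([2.17110536e+01, 1.32329013e+01, 1.07169201e+02, 1.61409588e-02,
       5.97813755e+01, 1.36411967e+00]), 'dq': array([ 0.00982588, -0.02385679,  0.05640769,  0.01313249,  0.03563719,
        0.01721564]), 'tau': array([-6.16176110e-01, -3.22156262e+01, -2.19306600e+01, -9.02329758e-02,
       -1.94156349e+00,  1.22015268e-02]), 'tool_pos': array([0.41608377, 0.24047417, 0.09424813]), 'orientation': array([[-3.47570245e-01,  9.37648937e-01, -3.06515331e-03],
       [ 9.37653933e-01,  3.47568963e-01, -9.58439145e-04],
       [ 1.66672711e-04, -3.20717798e-03, -9.99994843e-01]]), 'force': array([-4.20746499, -1.56302606,  3.09550421]), 'wrist_torque': array([-0.31824524,  0.84111949,  0.03069631]), 'finger_force': 25.000147819519043, 'width': 0.0962975823772417}
```

Request:
{"op": "send_rows", "data": {"commands": [{"dp": [0.0062, 0.0023, 0.0173], "yaw": 0, "fingers": 0.0}, {"dp": [0.0077, 0.0029, 0.0165], "yaw": 0, "fingers": 0.0}, {"dp": [0.0092, 0.0035, 0.0156], "yaw": 0, "fingers": 0.0}, {"dp": [0.0107, 0.004, 0.0146], "yaw": 0, "fingers": 0.0}, {"dp": [0.012, 0.0045, 0.0134], "yaw": 0, "fingers": 0.0}]}}

```text
time_s: 5.15
tool_pos: [0.4622, 0.2578, 0.1712]
orientation: [[-0.348, 0.938, -0.004], [0.938, 0.348, -0.001], [0.0, -0.004, -1.0]]
force: [-2.3, -1.2, -3.5]
width: 0.093
finger_force: 25.0
```

Request:
{"op": "send_rows", "data": {"commands": [{"dp": [0.0132, 0.005, 0.012], "yaw": 0, "fingers": 0.0}, {"dp": [0.0142, 0.0054, 0.0105], "yaw": 0, "fingers": 0.0}, {"dp": [0.0151, 0.0057, 0.009], "yaw": 0, "fingers": 0.0}, {"dp": [0.0159, 0.006, 0.0073], "yaw": 0, "fingers": 0.0}, {"dp": [0.0165, 0.0062, 0.0056], "yaw": 0, "fingers": 0.0}]}}

```text
time_s: 5.78
tool_pos: [0.538, 0.2861, 0.2167]
orientation: [[-0.348, 0.938, -0.001], [0.938, 0.348, -0.001], [-0.0, -0.002, -1.0]]
force: [-3.4, -1.5, 1.4]
width: 0.101
finger_force: 25.0
```

Request:
{"op": "send_rows", "data": {"commands": [{"dp": [0.0169, 0.0064, 0.0038], "yaw": 0, "fingers": 0.0}, {"dp": [0.0172, 0.0065, 0.002], "yaw": 0, "fingers": 0.0}, {"dp": [0.0173, 0.0065, 0.0001], "yaw": 0, "fingers": 0.0}, {"dp": [0.0172, 0.0065, -0.0017], "yaw": 0, "fingers": 0.0}, {"dp": [0.013, 0.005, -0.0028], "yaw": 0, "fingers": 0.0}]}}

```text
time_s: 6.4
tool_pos: [0.6212, 0.317, 0.2177]
orientation: [[-0.347, 0.938, 0.001], [0.938, 0.347, -0.001], [-0.001, 0.001, -1.0]]
force: [-0.7, -2.3, 1.8]
width: 0.095
finger_force: 25.0
```

Request:
{"op": "send_rows", "data": {"commands": [{"dp": [0.004, 0.0015, -0.0008], "yaw": 0, "fingers": 0.0}, {"dp": [0.0, 0.0, 0], "yaw": 0, "fingers": 0.0}, {"dp": [0, 0, 0], "yaw": 0, "fingers": 0.0}, {"dp": [0, 0, 0], "yaw": 0, "fingers": 0.0}, {"dp": [0, 0, 0], "yaw": 0, "fingers": 0.0}]}}

```text
time_s: 7.02
tool_pos: [0.6214, 0.3171, 0.2174]
orientation: [[-0.348, 0.938, -0.005], [0.938, 0.348, -0.003], [-0.001, -0.006, -1.0]]
force: [-8.1, -4.8, 6.9]
width: 0.097
finger_force: 25.0
```

Request:
{"op": "send_rows", "data": {"commands": [{"dp": [0, 0, 0], "yaw": 0, "fingers": 0.03}, {"dp": [0, 0, 0], "yaw": 0, "fingers": 0.03}, {"dp": [0, 0, 0.02], "yaw": 0, "fingers": 0.03}, {"dp": [0, 0, 0.03], "yaw": 0, "fingers": 0.03}, {"dp": [0, 0, 0.03], "yaw": 0, "fingers": 0.03}]}}

```text
time_s: 7.65
tool_pos: [0.625, 0.3195, 0.297]
orientation: [[-0.348, 0.938, 0.001], [0.938, 0.348, 0.001], [0.0, 0.001, -1.0]]
force: [0.4, 0.6, -0.3]
width: 0.319
finger_force: 0.0
```

Request:
{"op": "send_rows", "data": {"commands": [{"dp": [-0.032, -0.04, 0], "yaw": 0, "fingers": 0.03}, {"dp": [-0.032, -0.04, 0], "yaw": 0, "fingers": 0.03}, {"dp": [-0.032, -0.04, 0], "yaw": 0, "fingers": 0.03}, {"dp": [-0.032, -0.04, 0], "yaw": 0, "fingers": 0.03}, {"dp": [0, 0, 0.0], "yaw": 0, "fingers": 0.03}]}}

```text
time_s: 8.28
tool_pos: [0.495, 0.1573, 0.2974]
orientation: [[-0.345, 0.939, 0.002], [0.939, 0.345, 0.0], [-0.001, 0.002, -1.0]]
force: [1.4, 0.5, 0.7]
width: 0.316
finger_force: 0.0
```

```bash
python3 - <<'E'
from h import *
im,d,ci=snap('wrist','w2.png');np.savez('w2.npz',d=d,**{k:ci[k] for k in('mtx','dist','position','attitude')});print(ci['position'],get_state()['tool_pos'])
E
```

```text
[0.46709132 0.23343256 0.47610114] [0.49654524 0.15856658 0.29732435]
```

View pics/w2.png

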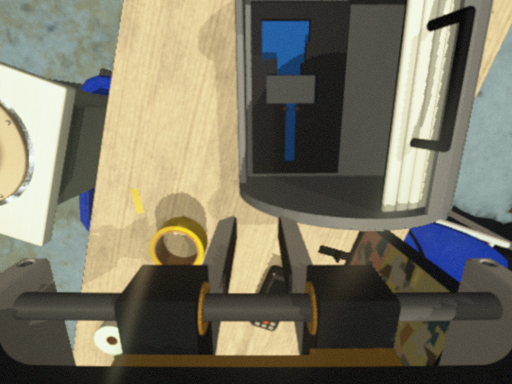

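The open case shows the blue-floored pocket: head at columns 262–310, rows 20–55, notch (grey) at columns 267–315, rows 76–103, and the beam slot at column 290 down to row 160. The jaws go toward case +y.

```bash
cat > m3.py <<'E'
from h import *
z=np.load('w2.npz');ci={k:z[k] for k in('mtx','dist','position','attitude')};d=z['d']
im=cv2.imread('pics/w2.png').astype(int)
th=np.radians(20.7);n=np.array([np.cos(th),np.sin(th)]);t=np.array([-n[1],n[0]]);A=np.array([.5797,.3013])
def case(P):return np.c_[(P[:,:2]-A)@n,(P[:,:2]-A)@t,P[:,2]]
B=(im[:,:,0]>im[:,:,2]+50)&(im[:,:,0]>90);B[:, :240]=0;B[170:]=0;B[:,330:]=0
v,u=np.nonzero(B);P=case(bydepth(ci,np.c_[u,v],d))
print('blue n',len(u),'z head',np.median(P[v<60,2]),'z beam',np.median(P[v>108,2]),'ext',u.min(),u.max(),v.min(),v.max())
g=np.zeros_like(B);g[78:101,270:312]=1;vv,uu=np.nonzero(g);print('notch z',np.median(case(bydepth(ci,np.c_[uu,vv],d))[:,2]))
vv,uu=np.mgrid[120:150,262:275];print('foam z',np.median(case(bydepth(ci,np.c_[uu.ravel(),vv.ravel()],d))[:,2]))
# beam rows
for r in (108,120,130,140,150,156):
    c=np.nonzero(B[r])[0];print(r,c.min(),c.max(),end=';')
print()
for r in range(18,76,4):
    c=np.nonzero(B[r])[0];print(r,(c.min(),c.max()) if len(c) else None,end=';')
print()
c=np.nonzero(B[:,288:293].any(1))[0];print('rows at beam',c.min(),c.max())
G=(abs(im.max(2)-im.min(2))<14)&(im.max(2)>60)&(im.max(2)<130)
print('notch cols',[ (r,np.nonzero(G[r,255:330])[0].min()+255,np.nonzero(G[r,255:330])[0].max()+255) for r in (80,90,98)],'rows',[(c,np.nonzero(G[65:115,c])[0].min()+65,np.nonzero(G[65:115,c])[0].max()+65) for c in (272,282,300,308)])
# foam/side wall
E
python3 m3.py
```

```text
blue n 2459 z head 0.014664034471449539 z beam 0.01711080707821297 ext 262 308 21 159
notch z 0.007538729976927533
foam z 0.025480451003215776
108 289 292;120 287 294;130 286 293;140 286 293;150 286 293;156 286 292;
18 None;22 (np.int64(262), np.int64(308));26 (np.int64(262), np.int64(308));30 (np.int64(262), np.int64(308));34 (np.int64(262), np.int64(308));38 (np.int64(262), np.int64(307));42 (np.int64(262), np.int64(305));46 (np.int64(262), np.int64(304));50 (np.int64(262), np.int64(304));54 (np.int64(263), np.int64(303));58 (np.int64(263), np.int64(303));62 (np.int64(277), np.int64(301));66 (np.int64(277), np.int64(299));70 (np.int64(278), np.int64(299));74 (np.int64(287), np.int64(297));
rows at beam 21 158
notch cols [(80, np.int64(266), np.int64(314)), (90, np.int64(266), np.int64(314)), (98, np.int64(266), np.int64(313))] rows [(272, np.int64(76), np.int64(102)), (282, np.int64(76), np.int64(102)), (300, np.int64(75), np.int64(102)), (308, np.int64(76), np.int64(102))]
```

```bash
cat >> m3.py <<'E'
print('----')
F,H,L,N=.0255,.0147,.0173,.0077
q=lambda u,v,zz:case(onplane(ci,[[u,v]],zz))[0]
print('cam',case(ci['position'][None]))
for r in (125,135,145,153):
    c=np.nonzero(B[r])[0];l,rr=q(c.min()-.5,r,F),q(c.max()+.5,r,L);print('beam mid x',(l+rr)[:2]/2,'w',rr[0]-l[0])
e=q(290,20.5,H);b=q(289.5,158.8,L);print('head end y',e,'beam end y',b,'len',e[1]-b[1],'pocket y',e[1]-98.5e-3,b[1]+116.5e-3)
l,r=q(261.5,35,F),q(308.5,30,H);print('head x',l[0],r[0],r[0]-l[0],'pocket x',l[0]+.0475,r[0]-.0255)
l,r=q(265.5,90,F),q(314.5,90,N);print('notch x',l[0],r[0],r[0]-l[0]); a,b=q(290,75.5,N),q(290,102.5,N);print('notch y',a[1],b[1],a[1]-b[1],(a+b)[1]/2)
E
python3 m3.py | sed '1,/----/d'
```

```text
cam [[-0.12932855 -0.02368186  0.47610114]]
beam mid x [-0.07360814 -0.04611884] w 0.012648727136670215
beam mid x [-0.07402232 -0.06249389] w 0.014438233969804232
beam mid x [-0.07276075 -0.07921136] w 0.012901319852235263
beam mid x [-0.07412069 -0.09281217] w 0.012974334099313409
head end y [-0.07668778  0.10994846  0.0147    ] beam end y [-0.07255829 -0.10354337  0.0173    ] len 0.21349182864557226 pocket y 0.011448455911189717 0.012956627265617485
head x -0.12062207567754454 -0.04777596206195504 0.07284611361558951 pocket x -0.07312207567754454 -0.07327596206195504
notch x -0.11455006358122367 -0.03278995445330364 0.08176010912792003
notch y 0.03213485977447114 -0.010005190980528511 0.04214005075499965 0.011064834396971316
```

```bash
python3 - <<'E'
from h import *
d=np.load('s1.npz')['side'];ci=camera_info('side');px=np.argwhere(d>0)[:,::-1];P=bydepth(ci,px,d)
m=(px[:,0]>170)&(px[:,0]<375)&(px[:,1]>222)&(P[:,2]>.08)&(P[:,2]<.7);Q=P[m];print(m.sum(),Q.min(0),Q.max(0))
for y in np.arange(-.5,.4,.1):
    q=Q[abs(Q[:,1]-y)<.05]
    if len(q):print(round(y,1),len(q),q[:,0].min(),q[:,2].max())
E
```

```text
6439 [ 0.69165437 -0.35083358  0.08003129] [0.83937882 0.20705785 0.23861938]
-0.4 6 0.7784739137240085 0.19769055100706023
-0.3 1215 0.7870589531493595 0.23861937736182337
-0.2 1574 0.7863980222386364 0.23835083054450812
-0.1 1630 0.7821523398648678 0.2377991258051525
-0.0 1249 0.7771555107309449 0.23795217841789218
0.1 669 0.7675606576117826 0.2379842045037477
0.2 96 0.6916543650627038 0.13748608667869933
```

Request:
{"op": "send_rows", "data": {"commands": [{"dp": [0.0, -0.04, 0], "yaw": 0.025, "fingers": 0.06}, {"dp": [0.0, -0.04, 0], "yaw": 0.025, "fingers": 0.06}, {"dp": [0.0, -0.04, 0], "yaw": 0.025, "fingers": 0.06}, {"dp": [0.005, -0.04, 0], "yaw": 0.025, "fingers": 0.06}, {"dp": [0.01, -0.04, 0], "yaw": 0.025, "fingers": 0.06}]}}

```text
time_s: 8.95
tool_pos: [0.5134, -0.0417, 0.2966]
orientation: [[-0.463, 0.886, 0.002], [0.886, 0.463, 0.001], [-0.001, 0.002, -1.0]]
force: [1.3, 0.3, -0.3]
width: 0.638
finger_force: 0.0
```

Request:
{"op": "send_rows", "data": {"commands": [{"dp": [0.01, -0.045, -0.01], "yaw": 0.025, "fingers": 0.06}, {"dp": [0.01, -0.045, -0.02], "yaw": 0.025, "fingers": 0.06}, {"dp": [0.01, -0.045, -0.02], "yaw": 0.025, "fingers": 0.06}, {"dp": [0.01, -0.045, -0.02], "yaw": 0.025, "fingers": 0.06}, {"dp": [0.01, -0.045, -0.01], "yaw": 0.025, "fingers": 0.06}]}}

```text
time_s: 9.57
tool_pos: [0.5633, -0.2673, 0.2146]
orientation: [[-0.57, 0.822, 0.0], [0.822, 0.57, 0.001], [0.001, 0.001, -1.0]]
force: [0.5, 0.6, -0.1]
width: 0.641
finger_force: 0.0
```

Request:
{"op": "send_rows", "data": {"commands": [{"dp": [0.01, -0.04, 0], "yaw": 0, "fingers": 0.06}, {"dp": [0, -0.02, 0], "yaw": 0, "fingers": 0.06}, {"dp": [0, 0, 0], "yaw": 0, "fingers": 0.06}, {"dp": [0, 0, 0], "yaw": 0, "fingers": 0.06}, {"dp": [0, 0, 0], "yaw": 0, "fingers": 0.06}]}}

```text
time_s: 10.2
tool_pos: [0.5713, -0.3245, 0.2172]
orientation: [[-0.57, 0.822, 0.001], [0.822, 0.57, 0.0], [-0.0, 0.001, -1.0]]
force: [0.3, -0.4, 0.5]
width: 0.635
finger_force: 0.0
```

```bash
python3 - <<'E'
from h import *
im,d,ci=snap('wrist','w3.png');np.savez('w3.npz',d=d,**{k:ci[k] for k in('mtx','dist','position','attitude')});s=get_state();print(ci['position'],s['tool_pos'],s['orientation'][:,0])
E
```

```text
[ 0.52530326 -0.2579464   0.39594669] [ 0.57130561 -0.32471656  0.21724088] [-5.69883662e-01  8.21725268e-01 -4.41543172e-04]
```

View pics/w3.png

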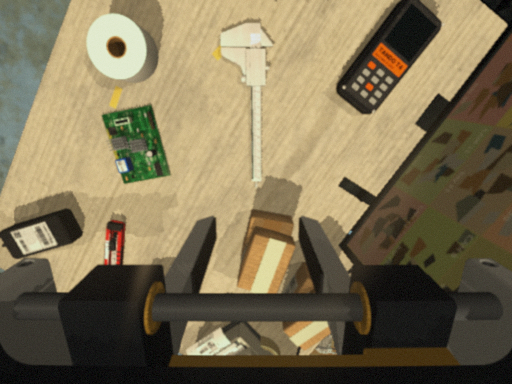

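The wrist view shows the calliper nearly vertical. The beam tip is at (257,182), the slider starts near (257,86), the head's far edge is at row 22 and the long jaws point left (220). That is the same way round as the pocket.

```bash
cat > m4.py <<'E'
from h import *
z=np.load('w3.npz');ci={k:z[k] for k in('mtx','dist','position','attitude')}
im=cv2.imread('pics/w3.png');g=im[:,:,0].astype(int) # blue channel: wood is low
print('bg',np.median(g[60:180,190:240]),'beam',g[130,245:268])
B=g>(np.median(g[60:180,190:240])+25)
pts=[]
for r in range(95,176,4):
    w=g[r,246:270].astype(float)
    c=np.nonzero(w>170)[0]+246
    if len(c):pts.append([(c.min()+c.max())/2,r])
pts=np.array(pts);P=onplane(ci,pts,.007)[:,:2]
vx,vy,x0,y0=cv2.fitLine(P.astype(np.float32),cv2.DIST_HUBER,0,.01,.01).ravel();e=np.array([vx,vy]);e*=np.sign(e[1])
print('dir',e,np.degrees(np.arctan2(e[1],e[0])),'res',np.abs((P-[x0,y0])@[-e[1],e[0]]).max())
col=g[:,254:261].mean(1);print('rows',[(r,int(col[r])) for r in list(range(16,28))+list(range(80,92))+list(range(176,190))])
colw=[(r,int((g[r,230:285]>170).sum())) for r in range(78,96,2)];print(colw)
tip=lambda r,h:(onplane(ci,[[257,r]],h)[0,:2]-[x0,y0])@e
for r in (182,):
    s=tip(r+.5,.007);print('grip from tip',np.array([x0,y0])+e*(s+.115),s)
s=tip(21.5,.010);print('grip from head',np.array([x0,y0])+e*(s-.097),s)
E
python3 m4.py
```

```text
bg 136.0 beam [142 141 139 132 122 107  88 122 158 173 178 188 190 184 179 158 130 122
 133 143 143 142 139]
dir [-0.57399577  0.81885827] 125.029335 res 0.0007868506762413974
rows [(16, 137), (17, 134), (18, 125), (19, 104), (20, 92), (21, 92), (22, 109), (23, 142), (24, 160), (25, 163), (26, 162), (27, 164), (80, 183), (81, 184), (82, 184), (83, 184), (84, 183), (85, 173), (86, 175), (87, 182), (88, 186), (89, 183), (90, 178), (91, 171), (176, 178), (177, 179), (178, 186), (179, 193), (180, 188), (181, 159), (182, 136), (183, 137), (184, 143), (185, 145), (186, 138), (187, 125), (188, 111), (189, 102)]
[(78, 21), (80, 21), (82, 18), (84, 18), (86, 5), (88, 6), (90, 5), (92, 6), (94, 7)]
grip from tip [ 0.51826052 -0.24855992] -0.07541056287700079
grip from head [ 0.51695184 -0.24669296] 0.13886938916284375
```

Request:
{"op": "send_rows", "data": {"commands": [{"dp": [-0.0145, 0.0208, 0], "yaw": 0.005, "fingers": 0.05}, {"dp": [-0.0145, 0.0209, -0.03], "yaw": 0, "fingers": 0.05}, {"dp": [-0.0145, 0.0208, -0.03], "yaw": 0, "fingers": 0.05}, {"dp": [-0.0146, 0.0209, -0.03], "yaw": 0, "fingers": 0.05}, {"dp": [0, 0, -0.03], "yaw": 0, "fingers": 0.05}], "squeeze": 50}}

```text
time_s: 10.88
tool_pos: [0.5118, -0.2402, 0.0966]
orientation: [[-0.574, 0.819, 0.0], [0.819, 0.574, 0.0], [0.0, 0.0, -1.0]]
force: [-0.3, -0.4, -0.3]
width: 0.533
finger_force: 0.0
```

Request:
{"op": "send_rows", "data": {"commands": [{"dp": [0, 0, -0.03], "yaw": 0, "fingers": 0.05}, {"dp": [0, 0, -0.03], "yaw": 0, "fingers": 0.05}, {"dp": [0, 0, -0.015], "yaw": 0, "fingers": 0.05}, {"dp": [0, 0, -0.01], "yaw": 0, "fingers": 0.05}, {"dp": [0, 0, 0], "yaw": 0, "fingers": 0.05}]}}

```text
time_s: 11.5
tool_pos: [0.5132, -0.2426, 0.0116]
orientation: [[-0.573, 0.82, 0.0], [0.82, 0.573, 0.0], [0.0, 0.0, -1.0]]
force: [-0.4, 0.4, -0.1]
width: 0.532
finger_force: 0.0
```

```bash
python3 - <<'E'
from h import *
s=get_state();print(s['tool_pos'],s['orientation'],s['force'])
E
```

```text
[ 0.51319896 -0.24262311  0.01162399] [[-5.72987336e-01  8.19564221e-01  3.61557731e-05]
 [ 8.19564219e-01  5.72987331e-01  9.55374499e-05]
 [ 5.75822758e-05  8.43737268e-05 -9.99999995e-01]] [-0.44453051  0.43074709 -0.09665014]
```

Request:
{"op": "send_rows", "data": {"commands": [{"dp": [0, 0, -0.006], "yaw": 0, "fingers": 0.05}, {"dp": [0, 0.001, -0.004], "yaw": 0, "fingers": 0.05}, {"dp": [0, 0, 0], "yaw": 0, "fingers": 0.02}, {"dp": [0, 0, 0], "yaw": 0, "fingers": 0.0}, {"dp": [0, 0, 0], "yaw": 0, "fingers": 0.0}]}}

```text
time_s: 12.12
tool_pos: [0.5132, -0.2418, 0.0018]
orientation: [[-0.573, 0.82, 0.0], [0.82, 0.573, -0.0], [-0.0, 0.0, -1.0]]
force: [-0.2, 0.4, -0.0]
width: 0.25
finger_force: 0.0
```

Request:
{"op": "send_rows", "data": {"commands": [{"dp": [0, 0, 0], "yaw": 0, "fingers": 0.0}, {"dp": [0, 0, 0], "yaw": 0, "fingers": 0.0}, {"dp": [0, 0, 0], "yaw": 0, "fingers": 0.0}, {"dp": [0, 0, 0], "yaw": 0, "fingers": 0.0}, {"dp": [0, 0, 0], "yaw": 0, "fingers": 0.0}]}}

```text
time_s: 12.75
tool_pos: [0.5132, -0.2418, 0.0017]
orientation: [[-0.573, 0.82, 0.0], [0.82, 0.573, -0.0], [-0.0, 0.0, -1.0]]
force: [-0.4, -0.1, 0.6]
width: 0.137
finger_force: 50.0
```

Request:
{"op": "send_rows", "data": {"commands": [{"dp": [0, 0, 0.01], "yaw": 0, "fingers": 0.0}, {"dp": [0, 0, 0.03], "yaw": 0, "fingers": 0.0}, {"dp": [0, 0, 0.05], "yaw": 0, "fingers": 0.0}, {"dp": [0, 0, 0.05], "yaw": 0, "fingers": 0.0}, {"dp": [0, 0, 0.05], "yaw": 0, "fingers": 0.0}]}}

```text
time_s: 13.38
tool_pos: [0.5128, -0.2414, 0.1936]
orientation: [[-0.573, 0.82, 0.0], [0.82, 0.573, 0.0], [-0.0, 0.0, -1.0]]
force: [0.4, -0.7, -0.7]
width: 0.131
finger_force: 50.0
```

Request:
{"op": "send_rows", "data": {"commands": [{"dp": [0, 0, 0.05], "yaw": 0, "fingers": 0.0}, {"dp": [0, 0, 0.02], "yaw": 0, "fingers": 0.0}, {"dp": [0, 0, 0.0], "yaw": 0, "fingers": 0.0}, {"dp": [0, 0, 0.0], "yaw": 0, "fingers": 0.0}, {"dp": [0, 0, 0.0], "yaw": 0, "fingers": 0.0}]}}

```text
time_s: 14.0
tool_pos: [0.5123, -0.2412, 0.2599]
orientation: [[-0.573, 0.82, -0.003], [0.82, 0.573, 0.002], [0.003, -0.001, -1.0]]
force: [-0.5, -0.5, -2.1]
width: 0.131
finger_force: 50.0
```

```bash
python3 - <<'E'
from h import *
import m3
from m3 import case,bydepth
print('=====')
s=get_state();T=s['tool_pos'];R=s['orientation'];print(T)
# cover front edge from w2
z=np.load('w2.npz');ci={k:z[k] for k in('mtx','dist','position','attitude')};d=z['d']
for r in(40,90,140):
    P=case(bydepth(ci,[[c,r] for c in range(330,430,6)],d));print([tuple(np.round(p[[0,2]]*1000).astype(int)) for p in P])
for k in('top','side'):
    im,d,ci=snap(k,'h_%s.png'%k);px=np.argwhere(d>0)[:,::-1];P=bydepth(ci,px,d);L=(P-T)@R
    for h in np.arange(-.30,.01,.02):
        m=(abs(L[:,2]-h)<.01)&(abs(L[:,0])<.12)&(abs(L[:,1])<.15)
        if m.sum()>5:print(k,round(-h,2),m.sum(),'y',L[m,1].min().round(3),L[m,1].max().round(3),'x',L[m,0].min().round(3),L[m,0].max().round(3))
E
```

```text
blue n 2459 z head 0.014664034471449539 z beam 0.01711080707821297 ext 262 308 21 159
notch z 0.007538729976927533
foam z 0.025480451003215776
108 289 292;120 287 294;130 286 293;140 286 293;150 286 293;156 286 292;
18 None;22 (np.int64(262), np.int64(308));26 (np.int64(262), np.int64(308));30 (np.int64(262), np.int64(308));34 (np.int64(262), np.int64(308));38 (np.int64(262), np.int64(307));42 (np.int64(262), np.int64(305));46 (np.int64(262), np.int64(304));50 (np.int64(262), np.int64(304));54 (np.int64(263), np.int64(303));58 (np.int64(263), np.int64(303));62 (np.int64(277), np.int64(301));66 (np.int64(277), np.int64(299));70 (np.int64(278), np.int64(299));74 (np.int64(287), np.int64(297));
rows at beam 21 158
notch cols [(80, np.int64(266), np.int64(314)), (90, np.int64(266), np.int64(314)), (98, np.int64(266), np.int64(313))] rows [(272, np.int64(76), np.int64(102)), (282, np.int64(76), np.int64(102)), (300, np.int64(75), np.int64(102)), (308, np.int64(76), np.int64(102))]
----
cam [[-0.12932855 -0.02368186  0.47610114]]
beam mid x [-0.07360814 -0.04611884] w 0.012648727136670215

[... 2861 characters left out ...]
7 x -0.12 0.091
side 0.3 308 y -0.019 0.051 x -0.036 0.023
side 0.28 245 y -0.02 0.05 x -0.037 0.021
side 0.26 254 y -0.016 0.038 x -0.035 0.025
side 0.24 284 y -0.027 0.04 x -0.037 0.029
side 0.22 196 y -0.022 0.04 x -0.037 0.025
side 0.2 276 y -0.027 0.041 x -0.038 0.031
side 0.18 106 y -0.038 0.039 x -0.037 0.012
side 0.16 114 y -0.036 0.021 x -0.022 0.024
side 0.14 937 y -0.087 0.092 x -0.035 0.035
side 0.12 462 y -0.081 0.09 x -0.034 0.034
side 0.1 185 y -0.077 0.085 x -0.034 0.032
side 0.08 13 y 0.011 0.023 x -0.01 0.007
side 0.06 55 y -0.015 0.023 x -0.01 0.008
side 0.04 82 y -0.015 0.023 x -0.01 0.008
side 0.02 83 y -0.015 0.022 x -0.011 0.03
side -0.0 284 y -0.035 0.02 x -0.12 0.082
```

Request:
{"op": "send_rows", "data": {"commands": [{"dp": [-0.0017, 0.0442, 0], "yaw": -0.0207, "fingers": 0.0}, {"dp": [-0.0017, 0.0442, 0], "yaw": -0.0207, "fingers": 0.0}, {"dp": [-0.0017, 0.0442, 0], "yaw": -0.0207, "fingers": 0.0}, {"dp": [-0.0017, 0.0442, 0], "yaw": -0.0207, "fingers": 0.0}, {"dp": [-0.0017, 0.0442, 0], "yaw": -0.0207, "fingers": 0.0}]}}

```text
time_s: 14.72
tool_pos: [0.5042, -0.0193, 0.261]
orientation: [[-0.484, 0.875, -0.001], [0.875, 0.484, 0.0], [0.001, -0.001, -1.0]]
force: [-0.2, -0.1, -1.3]
width: 0.137
finger_force: 50.0
```

Request:
{"op": "send_rows", "data": {"commands": [{"dp": [-0.0017, 0.0442, 0], "yaw": -0.0207, "fingers": 0.0}, {"dp": [-0.0017, 0.0442, 0], "yaw": -0.0207, "fingers": 0.0}, {"dp": [-0.0017, 0.0442, 0], "yaw": -0.0207, "fingers": 0.0}, {"dp": [-0.0017, 0.0442, 0], "yaw": -0.0207, "fingers": 0.0}, {"dp": [-0.0017, 0.0442, 0], "yaw": -0.0207, "fingers": 0.0}]}}

```text
time_s: 15.35
tool_pos: [0.4957, 0.2017, 0.261]
orientation: [[-0.392, 0.92, -0.001], [0.92, 0.392, -0.0], [-0.0, -0.001, -1.0]]
force: [0.4, -0.2, -2.3]
width: 0.138
finger_force: 50.0
```

Request:
{"op": "send_rows", "data": {"commands": [{"dp": [-0.0017, 0.0442, 0], "yaw": -0.0207, "fingers": 0.0}, {"dp": [-0.0016, 0.0442, 0], "yaw": -0.0208, "fingers": 0.0}, {"dp": [0, 0, 0], "yaw": 0, "fingers": 0.0}, {"dp": [0, 0, 0], "yaw": 0, "fingers": 0.0}, {"dp": [0, 0, 0], "yaw": 0, "fingers": 0.0}]}}

```text
time_s: 15.98
tool_pos: [0.4928, 0.2876, 0.2615]
orientation: [[-0.353, 0.936, -0.0], [0.936, 0.353, -0.001], [-0.001, -0.0, -1.0]]
force: [-0.2, -0.9, -2.7]
width: 0.134
finger_force: 50.0
```

```bash
python3 - <<'E'
from h import *
im,d,ci=snap('wrist','w4.png');np.savez('w4.npz',d=d,**{k:ci[k] for k in('mtx','dist','position','attitude')});s=get_state();T=s['tool_pos'];R=s['orientation'];print(T,np.degrees(np.arctan2(R[1,0],R[0,0])))
px=np.argwhere(d>0)[:,::-1];P=bydepth(ci,px,d);L=(P-T)@R
m=(abs(L[:,2])<.03)&(L[:,0]>.0)&(L[:,0]<.12)&(abs(L[:,1])<.06)
print(m.sum())
for x in np.arange(.01,.12,.01):
    k=m&(abs(L[:,0]-x)<.005)
    if k.sum()>3:print(round(x,3),k.sum(),np.median(L[k,2]).round(4),L[k,1].min().round(4),L[k,1].max().round(4))
E
```

```text
[0.4929441  0.28753907 0.26158796] 110.62977261546072
8945
0.01 861 -0.0122 -0.0177 0.0186
0.02 594 -0.0064 -0.0189 0.0129
0.03 664 -0.0061 -0.0189 0.0167
0.04 840 -0.0058 -0.0304 0.018
0.05 1196 -0.0051 -0.0459 0.0123
0.06 1270 -0.0042 -0.0458 0.0233
0.07 1600 -0.0036 -0.0459 0.022
0.08 1378 -0.0036 -0.0463 0.0145
0.09 417 -0.0034 -0.0273 0.0054
```

View pics/w4.png

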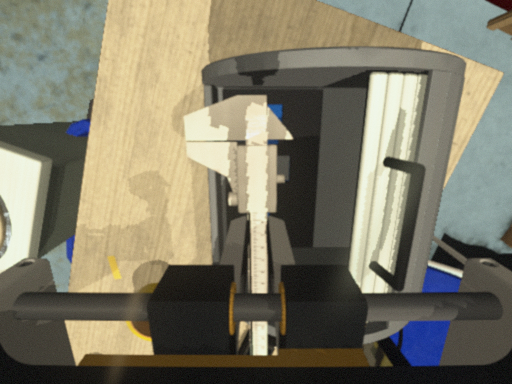

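The calliper is held square, with the long jaw left and its far edge near row 96, and it sags by about 2.7° at the head. The cover edge at column 365 lies close to the gripper's right side.

```bash
python3 - <<'E'
from h import *
z=np.load('w4.npz');ci={k:z[k] for k in('mtx','dist','position','attitude')};im=cv2.imread('pics/w4.png').astype(int)
s=get_state();T=s['tool_pos'];R=s['orientation']
for c in (240,250,258,264): print(c,im[90:104,c].min(1))
for r in (94.5,95.5,96.5): print(r,((onplane(ci,[[256,r]],T[2]+.0034)-T)@R)[0])
print(im[180:205:8,225:300:3].min(2))
for (u,v) in((218,230),(213,180)):
    print('sill inner?',(onplane(ci,[[u,v]],.062)))
E
```

```text
240 [ 43  43  42  42  66 119 148 156 152 152 152 149 145 149]
250 [ 41  44  46  41  64 120 149 155 143 145 146 148 148 150]
258 [ 39  46  38  41  68 120 147 148 149 148 142 148 149 152]
264 [ 43  40  31  45  63 110 143 149 150 151 152 153 165 189]
94.5 [ 0.09113556 -0.00025717 -0.00343648]
95.5 [ 0.09054592 -0.00025727 -0.00343624]
96.5 [ 0.08995518 -0.00025738 -0.003436  ]
[[ 58 131 149 141 125 136 136 143 200 202 205 207 207 205 149 138 146 133
  134 125  68  44  31  32  28]
 [ 60  40  85 125 133 144 145 150 206 206 209 208 211 201 144 132 140  96
   39  34  34  30  33  34  26]
 [ 63  88 149 144 121 137 140 133 182 205 206 206 205 209 147 137 136  94
   34  35  32  38  32  32  30]
 [ 67  97 125 113  96 136 138 140 210 210 207 211 211 206 137 137 140  87
   29  34  29  22  33  27  27]]
sill inner? [[0.47053762 0.17711212 0.062     ]]
sill inner? [[0.43857675 0.2503577  0.062     ]]
```

Request:
{"op": "send_rows", "data": {"commands": [{"dp": [-0.0005, 0.0006, -0.03], "yaw": 0, "fingers": 0.0}, {"dp": [0, 0, -0.035], "yaw": 0, "fingers": 0.0}, {"dp": [0, 0, -0.035], "yaw": 0, "fingers": 0.0}, {"dp": [0, 0, -0.03], "yaw": 0, "fingers": 0.0}, {"dp": [0, 0, 0], "yaw": 0, "fingers": 0.0}]}}

```text
time_s: 16.65
tool_pos: [0.4907, 0.2876, 0.1296]
orientation: [[-0.352, 0.936, -0.005], [0.936, 0.352, -0.002], [-0.0, -0.005, -1.0]]
force: [0.4, -0.4, -0.6]
width: 0.134
finger_force: 50.0
```

Request:
{"op": "send_rows", "data": {"commands": [{"dp": [0, 0, -0.02], "yaw": 0, "fingers": 0.0}, {"dp": [0, 0, -0.02], "yaw": 0, "fingers": 0.0}, {"dp": [0, 0, -0.015], "yaw": 0, "fingers": 0.0}, {"dp": [0, 0, 0], "yaw": 0, "fingers": 0.0}, {"dp": [0, 0, 0], "yaw": 0, "fingers": 0.0}]}}

```text
time_s: 17.27
tool_pos: [0.4931, 0.2895, 0.0776]
orientation: [[-0.353, 0.935, 0.002], [0.935, 0.353, 0.001], [0.0, 0.002, -1.0]]
force: [-0.3, -0.5, -1.4]
width: 0.137
finger_force: 50.0
```

Request:
{"op": "send_rows", "data": {"commands": [{"dp": [0, 0, -0.013], "yaw": 0, "fingers": 0.0}, {"dp": [0, 0, -0.013], "yaw": 0, "fingers": 0.0}, {"dp": [0, 0, -0.01], "yaw": 0, "fingers": 0.0}, {"dp": [0, 0, -0.006], "yaw": 0, "fingers": 0.0}, {"dp": [0, 0, 0], "yaw": 0, "fingers": 0.0}]}}

```text
time_s: 17.9
tool_pos: [0.4919, 0.2891, 0.0339]
orientation: [[-0.354, 0.935, -0.001], [0.935, 0.354, -0.001], [-0.0, -0.001, -1.0]]
force: [0.4, -0.5, -1.9]
width: 0.131
finger_force: 50.0
```

```bash
python3 - <<'E'
from h import *
s=get_state();T=s['tool_pos'];R=s['orientation'];print(T,np.degrees(np.arctan2(R[1,0],R[0,0])),s['force'],s['wrist_torque'],[.5046,.2927]-T[:2])
E
```

```text
[0.49191388 0.28913138 0.03386537] 110.71225192892102 [ 0.3866783  -0.45528054 -1.85332039] [-0.04014919 -0.0904927  -0.05001147] [0.01268612 0.00356862]
```

Clear. Now I'll shift toward the pocket in x, still above the foam.

Request:
{"op": "send_rows", "data": {"commands": [{"dp": [0.004, 0.0012, 0], "yaw": 0, "fingers": 0.0}, {"dp": [0.004, 0.0012, 0], "yaw": 0, "fingers": 0.0}, {"dp": [0.0045, 0.0012, 0], "yaw": 0, "fingers": 0.0}, {"dp": [0, 0, 0], "yaw": 0, "fingers": 0.0}, {"dp": [0, 0, 0], "yaw": 0, "fingers": 0.0}]}}

```text
time_s: 18.52
tool_pos: [0.5047, 0.2928, 0.0346]
orientation: [[-0.354, 0.935, -0.0], [0.935, 0.354, -0.0], [-0.0, -0.0, -1.0]]
force: [0.2, -0.1, -1.0]
width: 0.137
finger_force: 50.0
```

```bash
python3 - <<'E'
from h import *
im,d,ci=snap('wrist');s=get_state();T=s['tool_pos'];print(T,s['force'],s['wrist_torque'])
cv2.imwrite('pics/w5.png',cv2.resize(im[20:260,140:400,::-1],None,fx=2.4,fy=2.4,interpolation=cv2.INTER_CUBIC))
cv2.imwrite('pics/w5f.png',im[:,:,::-1])
E
```

```text
[0.50459015 0.29280591 0.0345573 ] [ 0.77514665 -1.44365524 -1.20563778] [-0.06100436 -0.10056265 -0.01571677]
```

View pics/w5.png

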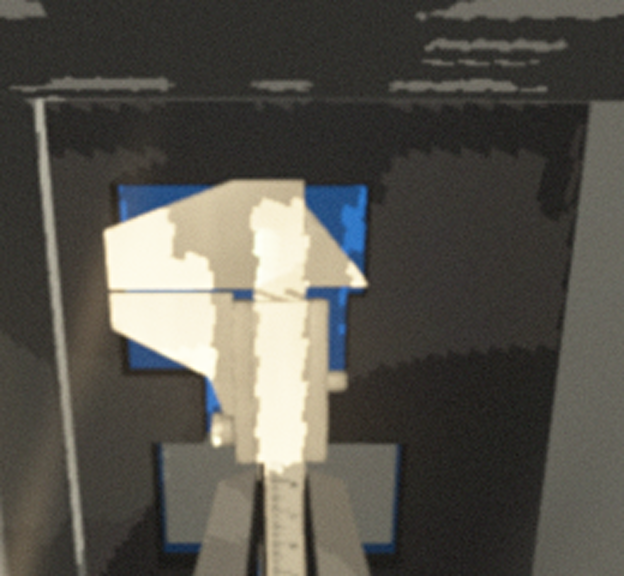

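The crop shows the head over the blue pocket: the jaws span 104–367 and the pocket 118–367. The head's far edge is at row 180 and the pocket edge at row 184. I'll shift about 2 mm toward −y and then lower slowly.

Request:
{"op": "send_rows", "data": {"commands": [{"dp": [0.001, -0.0017, 0], "yaw": 0, "fingers": 0.0}, {"dp": [0, 0, -0.003], "yaw": 0, "fingers": 0.0}, {"dp": [0, 0, -0.002], "yaw": 0, "fingers": 0.0}, {"dp": [0, 0, -0.002], "yaw": 0, "fingers": 0.0}, {"dp": [0, 0, 0], "yaw": 0, "fingers": 0.0}]}}

```text
time_s: 19.2
tool_pos: [0.5056, 0.2911, 0.0273]
orientation: [[-0.354, 0.935, -0.0], [0.935, 0.354, -0.0], [-0.0, -0.0, -1.0]]
force: [-0.2, 1.4, -2.0]
width: 0.14
finger_force: 50.0
```

```bash
cat > st.py <<'E'
from h import *
s=get_state();print(s['time_s'],s['tool_pos'],s['force'],s['wrist_torque'],s['width'])
E
python3 st.py
```

```text
19.2 [0.50559643 0.29112551 0.02731704] [-0.22216766  1.3547557  -2.00435243] [-0.06507501 -0.17425243  0.01014851] 0.1395817134790175
```

Request:
{"op": "send_rows", "data": {"commands": [{"dp": [0, 0, -0.002], "yaw": 0, "fingers": 0.0}, {"dp": [0, 0, -0.001], "yaw": 0, "fingers": 0.0}, {"dp": [0, 0, -0.001], "yaw": 0, "fingers": 0.0}, {"dp": [0, 0, 0], "yaw": 0, "fingers": 0.0}, {"dp": [0, 0, 0], "yaw": 0, "fingers": 0.0}]}}

```text
time_s: 19.82
tool_pos: [0.5052, 0.2909, 0.0235]
orientation: [[-0.354, 0.935, -0.001], [0.935, 0.354, -0.0], [-0.0, -0.001, -1.0]]
force: [-1.4, -0.5, 1.2]
width: 0.137
finger_force: 50.0
```

```bash
python3 st.py
```

```text
19.825 [0.50518322 0.29092289 0.02346571] [-1.41740174 -0.45598357  1.20917802] [-0.24546036  0.13649394  0.0005461 ] 0.13685084600346673
```

Force rose about 3 N and the height matches the beam meeting the nibs. The head is already in the pocket. I'll release and back out low toward −x, because the cover edge overhangs the gripper body.

Request:
{"op": "send_rows", "data": {"commands": [{"dp": [0, 0, 0], "yaw": 0, "fingers": 0.045}, {"dp": [0, 0, 0], "yaw": 0, "fingers": 0.045}, {"dp": [0, 0, 0], "yaw": 0, "fingers": 0.045}, {"dp": [0, 0, 0.004], "yaw": 0, "fingers": 0.045}, {"dp": [0, 0, 0.004], "yaw": 0, "fingers": 0.045}]}}

```text
time_s: 20.45
tool_pos: [0.5059, 0.2913, 0.0319]
orientation: [[-0.354, 0.935, 0.0], [0.935, 0.354, 0.0], [0.0, 0.0, -1.0]]
force: [0.2, -0.3, 0.1]
width: 0.483
finger_force: 0.0
```

Request:
{"op": "send_rows", "data": {"commands": [{"dp": [-0.006, -0.0023, 0], "yaw": 0, "fingers": 0.045}, {"dp": [-0.006, -0.0023, 0], "yaw": 0, "fingers": 0.045}, {"dp": [0, 0, 0], "yaw": 0, "fingers": 0.045}, {"dp": [0, 0, 0.008], "yaw": 0, "fingers": 0.045}, {"dp": [0, 0, 0.008], "yaw": 0, "fingers": 0.045}]}}

```text
time_s: 21.08
tool_pos: [0.4941, 0.2867, 0.0482]
orientation: [[-0.354, 0.935, 0.001], [0.935, 0.354, 0.0], [0.0, 0.001, -1.0]]
force: [0.3, -0.5, -0.1]
width: 0.475
finger_force: 0.0
```

```bash
python3 st.py
```

```text
21.075 [0.49414584 0.28674989 0.04823381] [ 0.28020267 -0.48826122 -0.07562391] [-0.00855442 -0.09031222  0.02822411] 0.475335643693036
```

Request:
{"op": "send_rows", "data": {"commands": [{"dp": [0.0035, -0.0091, 0], "yaw": 0, "fingers": 0.0}, {"dp": [0.0034, -0.0091, 0], "yaw": 0, "fingers": 0.0}, {"dp": [0, 0, 0], "yaw": 0, "fingers": 0.0}, {"dp": [0, 0, 0], "yaw": 0, "fingers": 0.0}, {"dp": [0, 0, 0], "yaw": 0, "fingers": 0.0}], "squeeze": 20}}

```text
time_s: 21.7
tool_pos: [0.5006, 0.2685, 0.0474]
orientation: [[-0.354, 0.935, -0.0], [0.935, 0.354, 0.0], [0.0, -0.0, -1.0]]
force: [-1.1, 0.9, 0.3]
width: 0.009
finger_force: 0.0
```

Request:
{"op": "send_rows", "data": {"commands": [{"dp": [0, 0, -0.007], "yaw": 0, "fingers": 0.0}, {"dp": [0, 0, -0.007], "yaw": 0, "fingers": 0.0}, {"dp": [0.006, 0.0023, 0], "yaw": 0, "fingers": 0.0}, {"dp": [0.006, 0.0023, 0], "yaw": 0, "fingers": 0.0}, {"dp": [0, 0, 0], "yaw": 0, "fingers": 0.0}]}}

```text
time_s: 22.32
tool_pos: [0.5138, 0.2734, 0.0337]
orientation: [[-0.354, 0.935, 0.001], [0.935, 0.354, 0.0], [-0.0, 0.001, -1.0]]
force: [-1.5, -0.2, -0.3]
width: 0.001
finger_force: 0.0
```

```bash
python3 st.py
```

```text
22.325 [0.51378185 0.2733942  0.03373151] [-1.49434336 -0.18623815 -0.33592682] [-0.06096435 -0.08937112  0.00029039] 0.0006699952232126408
```

Request:
{"op": "send_rows", "data": {"commands": [{"dp": [-0.0004, 0, -0.002], "yaw": 0, "fingers": 0.0}, {"dp": [0, 0, -0.002], "yaw": 0, "fingers": 0.0}, {"dp": [0, 0, -0.001], "yaw": 0, "fingers": 0.0}, {"dp": [0, 0, -0.001], "yaw": 0, "fingers": 0.0}, {"dp": [0, 0, -0.001], "yaw": 0, "fingers": 0.0}]}}

```text
time_s: 22.95
tool_pos: [0.5122, 0.2729, 0.0269]
orientation: [[-0.354, 0.935, 0.0], [0.935, 0.354, -0.0], [-0.0, 0.0, -1.0]]
force: [-1.1, 0.2, 2.7]
width: 0.006
finger_force: 1.8
```

Request:
{"op": "send_rows", "data": {"commands": [{"dp": [0, 0, -0.001], "yaw": 0, "fingers": 0.0}, {"dp": [0, 0, -0.001], "yaw": 0, "fingers": 0.0}, {"dp": [0, 0, -0.001], "yaw": 0, "fingers": 0.0}, {"dp": [0, 0, -0.001], "yaw": 0, "fingers": 0.0}, {"dp": [0, 0, 0], "yaw": 0, "fingers": 0.0}]}}

```text
time_s: 23.58
tool_pos: [0.5123, 0.2731, 0.0223]
orientation: [[-0.354, 0.935, -0.0], [0.935, 0.354, 0.0], [0.0, -0.0, -1.0]]
force: [-0.3, 0.0, -1.1]
width: 0.002
finger_force: 0.0
```

Request:
{"op": "send_rows", "data": {"commands": [{"dp": [0, 0, -0.001], "yaw": 0, "fingers": 0.0}, {"dp": [0, 0, -0.001], "yaw": 0, "fingers": 0.0}, {"dp": [0, 0, -0.0005], "yaw": 0, "fingers": 0.0}, {"dp": [0, 0, 0], "yaw": 0, "fingers": 0.0}, {"dp": [0, 0, 0], "yaw": 0, "fingers": 0.0}]}}

```text
time_s: 24.2
tool_pos: [0.5125, 0.2731, 0.0216]
orientation: [[-0.354, 0.935, 0.001], [0.935, 0.354, 0.0], [0.0, 0.001, -1.0]]
force: [-2.4, -0.8, 10.1]
width: 0.006
finger_force: 4.6
```

```bash
python3 - <<'E'
from h import *
s=get_state();print(s['tool_pos'],s['force']);im,d,ci=snap('wrist');np.savez('w6.npz',im=im,d=d,**{k:ci[k] for k in('mtx','dist','position','attitude')})
cv2.imwrite('pics/w6.png',cv2.resize(im[20:290,140:400,::-1],None,fx=2.2,fy=2.2,interpolation=cv2.INTER_CUBIC))
E
```

```text
[0.51248662 0.27314932 0.02158825] [-2.43606956 -0.80476084 10.14519536]
```

View pics/w6.png

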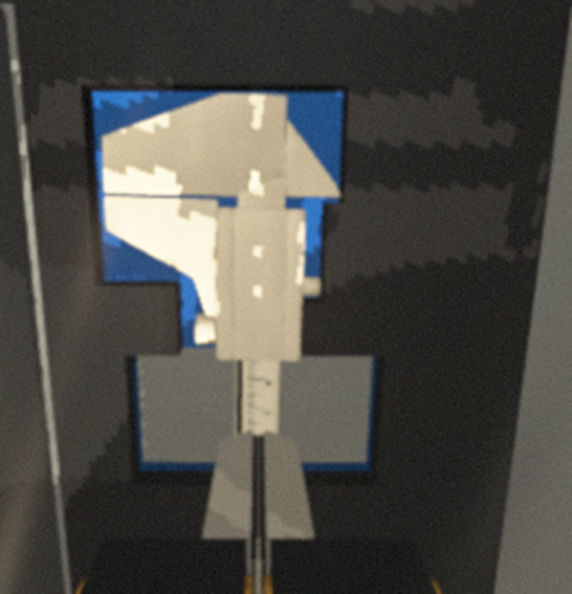

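The calliper sits inside the blue outline with clearance all round: the head's far edge is at row 93 against the pocket edge at row 90. Contact height matches home. I'll press a little more, then back off and check level.

Request:
{"op": "send_rows", "data": {"commands": [{"dp": [0, 0, -0.001], "yaw": 0, "fingers": 0.0}, {"dp": [0, 0, -0.001], "yaw": 0, "fingers": 0.0}, {"dp": [0, 0, 0], "yaw": 0, "fingers": 0.0}, {"dp": [0, 0, 0], "yaw": 0, "fingers": 0.0}, {"dp": [0, 0, 0], "yaw": 0, "fingers": 0.0}]}}

```text
time_s: 24.88
tool_pos: [0.5125, 0.2732, 0.0214]
orientation: [[-0.354, 0.935, 0.002], [0.935, 0.354, 0.001], [0.0, 0.002, -1.0]]
force: [-4.8, -2.5, 20.5]
width: 0.005
finger_force: 10.2
```

Request:
{"op": "send_rows", "data": {"commands": [{"dp": [0, 0, 0.004], "yaw": 0, "fingers": 0.0}, {"dp": [0, 0, 0.006], "yaw": 0, "fingers": 0.0}, {"dp": [-0.006, -0.0023, 0], "yaw": 0, "fingers": 0.0}, {"dp": [-0.006, -0.0023, 0], "yaw": 0, "fingers": 0.0}, {"dp": [-0.002, -0.001, 0], "yaw": 0, "fingers": 0.0}]}}

```text
time_s: 25.5
tool_pos: [0.4972, 0.267, 0.0277]
orientation: [[-0.354, 0.935, -0.001], [0.935, 0.354, -0.0], [0.0, -0.001, -1.0]]
force: [-0.3, 0.2, 0.3]
width: 0.006
finger_force: 0.0
```

Request:
{"op": "send_rows", "data": {"commands": [{"dp": [0, 0, 0.01], "yaw": 0, "fingers": 0.0}, {"dp": [0, 0, 0.04], "yaw": 0, "fingers": 0.0}, {"dp": [0, 0, 0.05], "yaw": 0, "fingers": 0.0}, {"dp": [0, 0, 0.05], "yaw": 0, "fingers": 0.0}, {"dp": [0, 0, 0.05], "yaw": 0, "fingers": 0.03}]}}

```text
time_s: 26.12
tool_pos: [0.4984, 0.2674, 0.2306]
orientation: [[-0.354, 0.935, 0.001], [0.935, 0.354, 0.001], [0.0, 0.001, -1.0]]
force: [1.5, -0.7, 0.3]
width: 0.077
finger_force: 0.0
```

```bash
python3 st.py
```

```text
26.125 [0.49838546 0.26741789 0.23057381] [ 1.54370429 -0.72371606  0.27670135] [-0.02566185 -0.14621778 -0.02184081] 0.07654531563741782
```

Request:
{"op": "send_rows", "data": {"commands": [{"dp": [0, -0.01, 0.03], "yaw": 0, "fingers": 0.03}, {"dp": [0, -0.03, 0.03], "yaw": 0, "fingers": 0.03}, {"dp": [0, -0.03, 0.005], "yaw": 0, "fingers": 0.03}, {"dp": [0, -0.03, 0], "yaw": 0, "fingers": 0.03}, {"dp": [0, 0, 0], "yaw": 0, "fingers": 0.03}]}}

```text
time_s: 26.75
tool_pos: [0.4984, 0.1661, 0.294]
orientation: [[-0.351, 0.936, 0.001], [0.936, 0.351, 0.0], [-0.0, 0.001, -1.0]]
force: [-0.1, 0.0, 0.2]
width: 0.322
finger_force: 0.0
```

```bash
python3 - <<'E'
from h import *
im,d,ci=snap('wrist','w7.png')
th=np.radians(20.7);n=np.array([np.cos(th),np.sin(th)]);t=np.array([-n[1],n[0]]);A=np.array([.5069,.2866])
px=np.argwhere(d>0)[:,::-1];P=bydepth(ci,px,d);S=np.c_[(P[:,:2]-A)@n,(P[:,:2]-A)@t,P[:,2]]
c=im[px[:,1],px[:,0]].astype(int);w=(c.min(1)>100)&(abs(S[:,2]-.02)<.02)
for y in np.arange(-.115,.1,.015):
    k=w&(abs(S[:,1]-y)<.006)&(abs(S[:,0])<.012)
    if k.sum()>2:
        h=abs(S[:,1]-y)<.006;print(round(y,3),k.sum(),'z',np.median(S[k,2]).round(4),'x',np.median(S[k,0]).round(4))
k=w&(abs(S[:,0])<.05);print('ext',np.percentile(S[k,:2],[.5,99.5],axis=0))
E
```

```text
-0.115 22 z 0.0207 x 0.0002
-0.1 41 z 0.0208 x 0.0
-0.085 41 z 0.0211 x 0.0009
-0.07 41 z 0.021 x 0.0008
-0.055 42 z 0.0212 x 0.001
-0.04 47 z 0.0209 x 0.0012
-0.025 40 z 0.021 x 0.0012
-0.01 49 z 0.0207 x 0.0021
0.005 50 z 0.021 x 0.0019
0.02 90 z 0.0236 x 0.0013
0.035 125 z 0.0238 x 0.0004
0.05 128 z 0.0238 x -0.0
0.065 122 z 0.0223 x -0.0002
0.08 140 z 0.0208 x -0.0003
0.095 72 z 0.0208 x -0.0009
ext [[-0.04816209 -0.54539843]
 [ 0.04049283  0.09495451]]
```

View pics/w7.png

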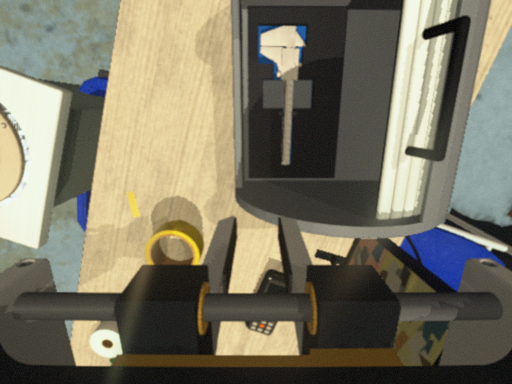

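The calliper lies flat: beam top z is 0.021 along its whole length and it is in line in the slot (columns 280–295, rows 25–165). Next I'll grasp the handle again.

Request:
{"op": "send_rows", "data": {"commands": [{"dp": [0.025, 0.03, 0], "yaw": 0, "fingers": 0.03}, {"dp": [0.025, 0.031, 0], "yaw": 0, "fingers": 0.03}, {"dp": [0.025, 0.03, 0], "yaw": 0, "fingers": 0.03}, {"dp": [0.025, 0.031, 0], "yaw": 0, "fingers": 0.03}, {"dp": [0.025, 0.03, 0], "yaw": 0, "fingers": 0.03}], "squeeze": 25}}

```text
time_s: 27.42
tool_pos: [0.6236, 0.3222, 0.2928]
orientation: [[-0.355, 0.935, -0.0], [0.935, 0.355, 0.001], [0.001, 0.0, -1.0]]
force: [0.4, -0.4, 0.4]
width: 0.323
finger_force: 0.0
```

Request:
{"op": "send_rows", "data": {"commands": [{"dp": [0, 0, -0.02], "yaw": 0, "fingers": 0.03}, {"dp": [0, 0, -0.02], "yaw": 0, "fingers": 0.03}, {"dp": [0, 0, -0.02], "yaw": 0, "fingers": 0.03}, {"dp": [0, 0, -0.016], "yaw": 0, "fingers": 0.03}, {"dp": [0, 0, 0], "yaw": 0, "fingers": 0.03}]}}

```text
time_s: 28.05
tool_pos: [0.6223, 0.3199, 0.2154]
orientation: [[-0.354, 0.935, -0.003], [0.935, 0.354, -0.001], [0.0, -0.003, -1.0]]
force: [0.1, -0.1, 0.1]
width: 0.318
finger_force: 0.0
```

```bash
python3 st.py
```

```text
28.05 [0.62232599 0.31992569 0.21542002] [ 0.09994471 -0.12492129  0.10511796] [-0.00592856 -0.07137863  0.00320066] 0.31819124367757057
```

Close on the bar, then trace the arc back.

Request:
{"op": "send_rows", "data": {"commands": [{"dp": [0, 0, 0], "yaw": 0, "fingers": 0.0}, {"dp": [0, 0, 0], "yaw": 0, "fingers": 0.0}, {"dp": [0, 0, 0], "yaw": 0, "fingers": 0.0}, {"dp": [0, 0, 0], "yaw": 0, "fingers": 0.0}, {"dp": [-0.006, -0.0023, 0.001], "yaw": 0, "fingers": 0.0}]}}

```text
time_s: 28.68
tool_pos: [0.6189, 0.3179, 0.2187]
orientation: [[-0.353, 0.935, 0.004], [0.935, 0.353, 0.002], [0.001, 0.005, -1.0]]
force: [4.2, 2.8, -1.7]
width: 0.101
finger_force: 25.0
```

Request:
{"op": "send_rows", "data": {"commands": [{"dp": [-0.0114, -0.0043, 0.0026], "yaw": 0, "fingers": 0.0}, {"dp": [-0.0172, -0.0065, 0.0017], "yaw": 0, "fingers": 0.0}, {"dp": [-0.0173, -0.0065, -0.0001], "yaw": 0, "fingers": 0.0}, {"dp": [-0.0172, -0.0065, -0.002], "yaw": 0, "fingers": 0.0}, {"dp": [-0.0169, -0.0064, -0.0038], "yaw": 0, "fingers": 0.0}]}}

```text
time_s: 29.3
tool_pos: [0.5395, 0.2882, 0.2193]
orientation: [[-0.354, 0.935, 0.009], [0.935, 0.354, 0.005], [0.001, 0.01, -1.0]]
force: [3.9, 3.2, 0.7]
width: 0.098
finger_force: 25.0
```

Request:
{"op": "send_rows", "data": {"commands": [{"dp": [-0.0165, -0.0062, -0.0056], "yaw": 0, "fingers": 0.0}, {"dp": [-0.0159, -0.006, -0.0073], "yaw": 0, "fingers": 0.0}, {"dp": [-0.0151, -0.0057, -0.009], "yaw": 0, "fingers": 0.0}, {"dp": [-0.0142, -0.0054, -0.0105], "yaw": 0, "fingers": 0.0}, {"dp": [-0.0132, -0.005, -0.012], "yaw": 0, "fingers": 0.0}]}}

```text
time_s: 29.92
tool_pos: [0.463, 0.2596, 0.1741]
orientation: [[-0.353, 0.935, 0.005], [0.935, 0.353, 0.003], [0.001, 0.006, -1.0]]
force: [1.0, 2.4, 3.4]
width: 0.098
finger_force: 25.0
```

Request:
{"op": "send_rows", "data": {"commands": [{"dp": [-0.012, -0.0045, -0.0134], "yaw": 0, "fingers": 0.0}, {"dp": [-0.0107, -0.004, -0.0146], "yaw": 0, "fingers": 0.0}, {"dp": [-0.0092, -0.0035, -0.0156], "yaw": 0, "fingers": 0.0}, {"dp": [-0.0077, -0.0029, -0.0165], "yaw": 0, "fingers": 0.0}, {"dp": [-0.004, -0.0015, -0.01], "yaw": 0, "fingers": 0.0}]}}

```text
time_s: 30.55
tool_pos: [0.4178, 0.2425, 0.1024]
orientation: [[-0.353, 0.936, -0.0], [0.936, 0.353, 0.001], [0.001, 0.0, -1.0]]
force: [-2.0, 2.0, 2.8]
width: 0.098
finger_force: 25.0
```

```bash
python3 st.py
```

```text
30.55 [0.41778676 0.24251798 0.10237322] [-1.98771985  1.97756236  2.84112866] [ 0.41497442  0.18804132 -0.01246922] 0.09784397411536351
```

Request:
{"op": "send_rows", "data": {"commands": [{"dp": [-0.001, -0.0004, -0.003], "yaw": 0, "fingers": 0.0}, {"dp": [-0.001, -0.0003, -0.003], "yaw": 0, "fingers": 0.0}, {"dp": [0, 0, -0.002], "yaw": 0, "fingers": 0.0}, {"dp": [0, 0, -0.002], "yaw": 0, "fingers": 0.0}, {"dp": [0, 0, 0], "yaw": 0, "fingers": 0.0}]}}

```text
time_s: 31.18
tool_pos: [0.4143, 0.2412, 0.0915]
orientation: [[-0.353, 0.935, -0.005], [0.935, 0.353, -0.001], [0.001, -0.005, -1.0]]
force: [-5.1, 3.1, 3.0]
width: 0.099
finger_force: 25.0
```

```bash
python3 st.py
```

```text
31.175 [0.41425505 0.24115251 0.09147203] [-5.11028162  3.08556959  2.956045  ] [ 0.45030292  0.80032411 -0.0458026 ] 0.09891626384628639
```

Request:
{"op": "send_rows", "data": {"commands": [{"dp": [0, 0, -0.002], "yaw": 0, "fingers": 0.0}, {"dp": [0, 0, -0.002], "yaw": 0, "fingers": 0.0}, {"dp": [0, 0, -0.002], "yaw": 0, "fingers": 0.0}, {"dp": [0, 0, 0], "yaw": 0, "fingers": 0.0}, {"dp": [0, 0, 0], "yaw": 0, "fingers": 0.0}]}}

```text
time_s: 31.8
tool_pos: [0.4145, 0.2407, 0.0893]
orientation: [[-0.354, 0.935, -0.003], [0.935, 0.354, -0.001], [-0.0, -0.004, -1.0]]
force: [-12.0, -1.2, 30.5]
width: 0.097
finger_force: 25.0
```

```bash
python3 st.py
```

```text
31.8 [0.41445769 0.24069779 0.08930379] [-12.04782745  -1.19208657  30.47405762] [-0.35320371  2.15957391 -0.0430277 ] 0.09730331219214466
```

At the stop with a 30 N push, so it is shut. I'll relax, release and lift clear.

Request:
{"op": "send_rows", "data": {"commands": [{"dp": [0.0005, 0.0, 0.002], "yaw": 0, "fingers": 0.0}, {"dp": [0, 0, 0], "yaw": 0, "fingers": 0.03}, {"dp": [0, 0, 0], "yaw": 0, "fingers": 0.03}, {"dp": [0, 0, 0], "yaw": 0, "fingers": 0.03}, {"dp": [0, 0, 0.01], "yaw": 0, "fingers": 0.03}]}}

```text
time_s: 32.42
tool_pos: [0.417, 0.2411, 0.0975]
orientation: [[-0.354, 0.935, -0.002], [0.935, 0.354, -0.001], [-0.0, -0.002, -1.0]]
force: [-0.2, 0.2, 1.1]
width: 0.32
finger_force: 0.0
```

Request:
{"op": "send_rows", "data": {"commands": [{"dp": [0, 0, 0.03], "yaw": 0, "fingers": 0.03}, {"dp": [0, 0, 0.04], "yaw": 0, "fingers": 0.03}, {"dp": [0, 0, 0.04], "yaw": 0, "fingers": 0.03}, {"dp": [0, -0.04, 0.04], "yaw": 0, "fingers": 0.03}, {"dp": [0, 0, 0], "yaw": 0, "fingers": 0.03}]}}

```text
time_s: 33.05
tool_pos: [0.4194, 0.2006, 0.2517]
orientation: [[-0.352, 0.936, 0.008], [0.936, 0.352, 0.001], [-0.001, 0.008, -1.0]]
force: [0.2, -0.2, -1.0]
width: 0.319
finger_force: 0.0
```

```bash
python3 - <<'E'
from h import *
s=get_state();print(s['tool_pos'],s['force'])
im,d,ci=snap('wrist','w8.png')
th=np.radians(20.7);n=np.array([np.cos(th),np.sin(th)]);t=np.array([-n[1],n[0]]);A=np.array([.5797,.3013])
px=np.argwhere(d>0)[:,::-1];P=bydepth(ci,px,d);S=np.c_[(P[:,:2]-A)@n,(P[:,:2]-A)@t,P[:,2]-.05]
r=np.hypot(S[:,0],S[:,2]);k=(r>.182)&(r<.196)&(abs(S[:,1])<.045)&(S[:,2]>.03)&(S[:,0]<-.1)&(im[px[:,1],px[:,0]].max(1)<70)
print(k.sum(),S[k].mean(0),S[k,2].max(),'bar top expected z .0622; angle',np.median(np.arctan2(S[k,2]-.004,-S[k,0])))
E
```

```text
[0.41939583 0.20063338 0.25170533] [ 0.18389265 -0.15738853 -1.00631908]
476 [-0.17590985  0.00243355  0.06100754] 0.064222908169604 bar top expected z .0622; angle 0.3138090867080396
```

The handle angle reads 0.3138, so the joint is about 0 and the cover is shut. Handing in.

Request:
{"op": "send_rows", "data": {"commands": [{"dp": [0, 0, 0], "yaw": 0, "fingers": 0.03}, {"dp": [0, 0, 0], "yaw": 0, "fingers": 0.03}, {"dp": [0, 0, 0], "yaw": 0, "fingers": 0.03}, {"dp": [0, 0, 0], "yaw": 0, "fingers": 0.03}, {"dp": [0, 0, 0], "yaw": 0, "fingers": 0.03}]}}

```text
time_s: 33.72
tool_pos: [0.4172, 0.2016, 0.2478]
orientation: [[-0.354, 0.935, -0.0], [0.935, 0.354, -0.0], [-0.0, -0.0, -1.0]]
force: [0.3, 0.4, 0.0]
width: 0.32
finger_force: 0.0
```

```bash
python3 -c "
from plant import *
print(finish_job())"
```

```text
the job is handed in; nothing more can be done
None
```

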